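# Nest the repeater's radio parts

### The job

The repeater has been taken apart for service: put each of its four loose parts upright into the nest made for it. The can with the blue lid goes in the blue-rimmed round nest, the can with the yellow lid in the yellow-rimmed round nest, the black finned dummy load in the black-rimmed square nest and the long filter module in the white-rimmed long nest, each standing flat on the nest's floor inside the rim, and let go.

Things in the scene. Friction and masses are not known exactly. Their poses are not given: they have to be found in the camera images.
- blue_can_center (a point): loose resonator can standing upright, a bright steel cylinder 48 mm in diameter with a blue lid and a small brass tuning stub (14 mm wide, 8 mm high) on top. Steel wall up to 48 mm, lid up to 58 mm, stub up to 66 mm above its underside. The point is on the axis, 29 mm above the underside; z is up the axis. About 0.2 kg.
- yellow_can_center (a point): loose resonator can standing upright, a bright steel cylinder 48 mm in diameter with a yellow lid and a small brass tuning stub (14 mm wide, 8 mm high) on top. Steel wall up to 48 mm, lid up to 58 mm, stub up to 66 mm above its underside. The point is on the axis, 29 mm above the underside; z is up the axis. About 0.2 kg.
- load_center (a point): loose black finned dummy load, a square block 46 x 46 mm and 52 mm high with five upright fins on top (no gap to reach into; its sides are flat to grip). The point is its centre, 26 mm above the underside; x and y are square to its sides, z up. About 0.3 kg.
- filter_center (a point): loose filter module, a long aluminium box 80 mm (its x) x 36 mm (its y) x 42 mm high, with a red patch in the middle of the lid and two brass sockets (16 mm wide, 8 mm high, 27 mm either side of the middle along x) on the lid. The point is the centre of the box, 21 mm above the underside; z up. About 0.25 kg.
- blue_nest: fixed round nest (low dish) with a blue rim, 72 mm across outside, 64 mm inside, for the can with the blue lid; its floor is grey and 3 mm above the work surface, its rim 4 mm wide and 10 mm above the work surface. The origin is the centre of its underside, on the work surface; z up.
- yellow_nest: fixed round nest (low dish) with a yellow rim, 72 mm across outside, 64 mm inside, for the can with the yellow lid; its floor is grey and 3 mm above the work surface, its rim 4 mm wide and 10 mm above the work surface. The origin is the centre of its underside, on the work surface; z up.
- square_nest: fixed square nest (low tray) with a black rim, 70 x 70 mm outside, 62 x 62 mm inside, for the black dummy load; its floor is grey and 3 mm above the work surface, its rim 4 mm wide and 10 mm above the work surface. The origin is the centre of its underside, on the work surface; z up. x and y are square to its sides.
- long_nest: fixed long nest (low tray) with a white rim, 104 mm (its x) x 60 mm (its y) outside, 96 x 52 mm inside, for the filter module, either way round; its floor is grey and 3 mm above the work surface, its rim 4 mm wide and 10 mm above the work surface. The origin is the centre of its underside, on the work surface; z up.
Mind the look-alikes: they are no part of the job. Leave any green, red or turquoise look-alike of the square_nest alone.

How it is judged (in metres and radians):
At the end, for the whole second after the job is handed in: Each of the four parts stands in its own nest: its centre within 14 mm (horizontally) of the nest's centre, flat on the nest's floor (height within 3 mm), within 0.08 rad of upright, released and at rest (horizontal distance between blue_can_center and blue_nest below 0.014 m and z of blue_can_center in the frame of blue_nest between 0.029 and 0.035 m and angle between each of blue_can_center, yellow_can_center, load_center, filter_center's own z axis and vertical below 0.08 rad and linear speed of each of blue_can, yellow_can, load, filter below 0.02 m/s and angular speed of each of blue_can, yellow_can, load, filter below 0.3 rad/s and horizontal distance between yellow_can_center and yellow_nest below 0.014 m and z of yellow_can_center in the frame of yellow_nest between 0.029 and 0.035 m and horizontal distance between load_center and square_nest below 0.014 m and z of load_center in the frame of square_nest between 0.026 and 0.032 m and horizontal distance between filter_center and long_nest below 0.014 m and z of filter_center in the frame of long_nest between 0.021 and 0.027 m); the robot touches nothing.
It also fails if it takes over 106 s, if anything falls off the work surface, if the arm or the gripper's body presses on something with over 40 N, if the wrist force passes 120 N, or if a joint passes its speed limit or range.

### The arm

A 7-joint arm with a two-finger parallel gripper is mounted at the origin on the work surface. World frame = base frame: x ahead of the robot, y to its left, z up, the work surface at z = 0. Lengths are in mm, angles in rad, forces in N, time in s.
With the tool pointing down it reaches from about 400 to 875 mm from the base axis. Payload 6.5 kg.
Tool frame: the origin (TCP) lies at the very end of the fingers, on their centre line; the grasp point (between the pads) lies 19 mm behind it; z points along the fingers, y is the line along which they close (so a half turn about z gives the same grasp; the last joint's range is limited). The gripper opens to 88 mm and grips with 3 to 60 N. Pads are 18 mm wide; open, the fingers measure 123 mm over their backs; the gripper's body (75 mm by 187 mm) begins 45 mm behind the grasp point.
Start: joints at [-0.066, 0.536, -0.004, 1.538, 0.003, 1.067, -0.071], TCP at [649.992, -0.001, 203.516] pointing down, gripper open.
Joint ranges: [-2.7, 2.7], [-0.37, 2.16], [-1.27, 1.26], [0.24, 2.4], [-1.31, 4.45], [0.19, 1.91], [-2.76, 2.76]. Speed limits (rad/s): [2.39, 2.39, 3.14, 3.14, 3.14, 3.14, 3.14].

### API

Orientations are given as a rotation vector (axis times angle).
In Python, from cell import r gives the robot as it stands.
- The arm moves only by the tool jog_arm, never from a script. Its argument "deltas" is a list of rows, each an object of numbers: "dx", "dy", "dz": the shift along the tool's x, y, z in units of 25 mm (1.0 is 25 mm); "rx", "ry", "rz": the turn, a rotation vector about the tool's x, y, z in units of 6 degrees (1.0 is 6 degrees); "jaw": the opening, from -1 (shut) to 1 (fully open), so that 0 is half open. A call has 1 to 8 rows; each row is the pose to reach, as a shift and turn from the pose commanded when the call began, along the tool's axes at that moment; what a row does not reach only later rows make up. A row lasts 1/12 s, in which the tool goes at most 41.7 mm and 7.16 degrees, less where a joint would pass 70% of its speed; a pose out of reach is approached as far as the arm can. A call with a gripper value outside its range is refused whole. The fingers move at their own pace and stop on an object; "grip_force" is the grip in N (left out, the last holds). Time passes only in rows, so rows that repeat a pose let the fingers close. It gives the time, the measured TCP pose, the force, the opening and the grip force at its end, in the units of the state.
- r.get_state(): the state, without advancing time (a new reading comes with each control period).
- r.get_image(name): name is "scene" or "side" or "wrist"; returns the picture (480x640x3 uint8, blue, green, red); there is no depth.
- r.get_calibration(name): a dict with "intrinsics" (3x3 intrinsics, pixels), "R" (3x3) and "t" (3): a world point X has camera coordinates R X + t; the wrist camera has in their place "T_tool_cam" (4x4, takes a point from camera to tool coordinates, whose origin is the TCP and whose axes are the flange's). Camera axes: x right, y down, z forward; pixel columns grow to the right and rows downward; lengths in mm; the calibration is good to about 2 mm. A picture is of the moment at which its call begins: read the wrist's pose just before it. get_calibration takes no time and is no camera call.
- r.job_done(): hands the job in; it is judged then, once.
Trained networks look in the newest picture that a camera, given by its name, has taken for a name from the list of things; names that differ only in an ending like _2 or _b are one class to them, and where a whole thing is asked for, a point or a joint stands for the part that bears it (a point fixed in the world has none). Each returns a list of dicts, best first, with "confidence" (0 to 1); they miss things now and then, are a little off and sometimes report something else, mostly with a low value. They report only what shows in the picture. A call takes as long as a camera call. They do not tell look-alikes from the thing itself.
- r.search_frame(camera, name): "centre" ([row, column] in pixels, amid what is visible of it).
- r.masks_of(camera, name): "mask" (480x640 bool, what is visible of it) and "centre" ([row, column] in pixels, amid what is visible of it).
- r.spot_point(camera, name): "centre" ([row, column] in pixels: a listed point, or the origin of a listed thing).
The state is a dict: "clock": time; "joints": joint angles; "qd": joint speeds; "joint_efforts": joint torques, N m; "eef_pos": TCP position; "orientation": TCP orientation; "wrist_force": force on the tool from outside, world axes, zero at the start; "torque": the same for the moment, N m; "grip_width": finger opening in mm; "grasp_force": force on a finger pad.
Only numpy, scipy, OpenCV 4.12 (cv2) and the standard library are available. Lean on these libraries where they do the work, as an engineer would, in place of code of your own. Each camera call takes 0.05 s, during which the arm holds its last target. There are 200 camera calls.

## Working session

There is one attempt and no reset: what is moved stays moved. The work goes in short steps, Python scripts to look and compute and a tool call to move; the robot and the scene stay as the last step left them, time stands still between calls to the robot, and variables do not carry over. Pictures are saved under pics/ and viewed, at most 14 in all, crops included, and the job is handed in when it is done.

Besides the shell and the picture viewer there is one more tool, called as name(argument=value, ...), one argument or row to a line, values as JSON. jog_arm: Moves the arm, as the interface text tells. Its arguments: {"type":"object","properties":{"deltas":{"type":"array"},"grip_force":{"type":"number"}},"required":["deltas"]}

```bash
mkdir -p pics; ls; cat > h.py <<'E'
import numpy as np,cv2
from scipy.spatial.transform import Rotation as Ro
from cell import r
def ray(cam,px,z,st=None):
    c=r.get_calibration(cam);K=np.array(c["intrinsics"])
    d=np.linalg.inv(K)@np.array([px[1],px[0],1.])
    if cam=="wrist":
        st=st or r.get_state();T=np.array(c["T_tool_cam"]);Rt=Ro.from_rotvec(st["orientation"]).as_matrix()
        o=Rt@T[:3,3]+np.array(st["eef_pos"]);d=Rt@T[:3,:3]@d
    else:
        R=np.array(c["R"]);o=-R.T@np.array(c["t"]);d=R.T@d
    return o+d*(z-o[2])/d[2]
E
python3 - <<'E'
from h import *
s=r.get_state();print({k:np.round(v,3).tolist() for k,v in s.items()})
for c in("scene","side"):
    im=r.get_image(c);cv2.imwrite(f"pics/{c}0.png",im)
    for n,z in [("blue_can_center",29),("yellow_can_center",29),("load_center",26),("filter_center",21),("blue_nest",0),("yellow_nest",0),("square_nest",0),("long_nest",0)]:
        for d in r.spot_point(c,n)[:4]: print(c,n,round(d["confidence"],2),np.round(d["centre"]).tolist(),np.round(ray(c,d["centre"],z)).tolist())
print(r.get_calibration("wrist")["T_tool_cam"],Ro.from_rotvec(s["orientation"]).as_matrix().round(3).tolist())
E
```

```text
pics
{'clock': 0.0, 'joints': [-0.066, 0.537, -0.004, 1.539, 0.003, 1.067, -0.071], 'qd': [-0.0, -0.001, -0.001, -0.0, -0.001, 0.003, -0.002], 'joint_efforts': [-0.0, -57.098, 0.99, -25.16, -0.056, 0.018, 0.0], 'eef_pos': [649.359, 0.007, 202.663], 'orientation': [-2.221, -2.221, 0.002], 'wrist_force': [-0.423, 0.6, 0.059], 'torque': [0.034, -0.021, 0.006], 'grasp_force': 0.0, 'grip_width': 88.402}
scene blue_can_center 0.77 [235.0, 485.0] [583.0, 301.0, 29.0]
scene yellow_can_center 0.92 [289.0, 420.0] [646.0, 106.0, 29.0]
scene load_center 0.77 [340.0, 229.0] [597.0, -296.0, 26.0]
scene filter_center 0.84 [264.0, 198.0] [403.0, -302.0, 21.0]
scene blue_nest 0.45 [226.0, 369.0] [447.0, 85.0, 0.0]
scene yellow_nest 0.86 [331.0, 320.0] [639.0, -117.0, 0.0]
scene square_nest 0.83 [216.0, 180.0] [252.0, -302.0, 0.0]
scene square_nest 0.8 [322.0, 176.0] [506.0, -384.0, 0.0]
scene square_nest 0.76 [257.0, 286.0] [449.0, -117.0, 0.0]
scene square_nest 0.66 [211.0, 252.0] [304.0, -146.0, 0.0]
scene long_nest 0.46 [266.0, 197.0] [394.0, -304.0, 0.0]
side blue_can_center 0.68 [348.0, 148.0] [
[... 227 characters left out ...]
266.0] [651.0, -111.0, 0.0]
side square_nest 0.95 [227.0, 425.0] [316.0, -156.0, 0.0]
side square_nest 0.92 [196.0, 480.0] [250.0, -289.0, 0.0]
side square_nest 0.76 [133.0, 388.0] [500.0, -388.0, 0.0]
side square_nest 0.74 [215.0, 350.0] [457.0, -114.0, 0.0]
side long_nest 0.81 [420.0, 246.0] [397.0, 318.0, 0.0]
side long_nest 0.24 [253.0, 202.0] [648.0, 103.0, 0.0]
[[ 5.04927981e-05 -9.63107358e-01 -2.69117472e-01  6.85538550e+01]
 [ 9.99999632e-01  2.79098418e-04 -8.11203226e-04  3.12230221e-01]
 [ 8.56386057e-04 -2.69117332e-01  9.63107018e-01 -1.80653514e+02]
 [ 0.00000000e+00  0.00000000e+00  0.00000000e+00  1.00000000e+00]] [[-0.0, 1.0, -0.002], [1.0, 0.0, -0.0], [-0.0, -0.002, -1.0]]
```

View pics/scene0.png

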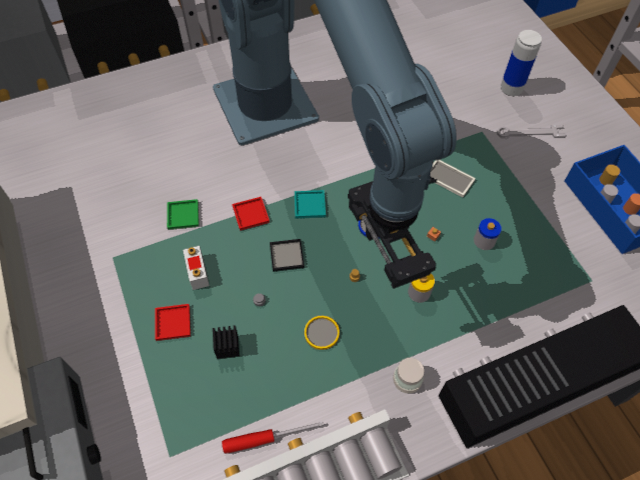

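View pics/side0.png

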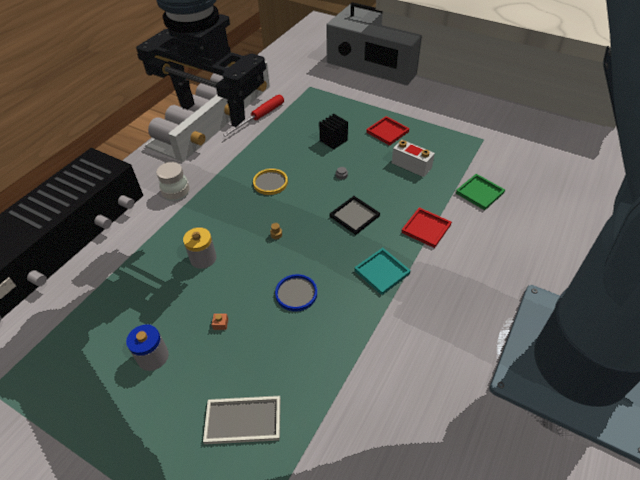

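The scene shows the yellow can at (289,420), blue can (235,485), load (340,229) and filter (266,197). The black-rimmed square nest is at (257,286); the red, green and turquoise trays are look-alikes. In the side view the blue nest is at (291,302), yellow nest (184,266) and long nest (420,246). I'll do the yellow can first.

jog_arm(
  deltas=[
    {"dx": 4.5, "dy": -0.5, "dz": 3, "jaw": 1},
    {"dx": 4.5, "dy": -0.5, "dz": 3, "jaw": 1},
    {"dx": 4.5, "dy": -0.5, "dz": 3, "jaw": 1},
    {"dx": 4.5, "dy": -0.5, "dz": 3, "jaw": 1},
    {"dx": 4.5, "dy": -0.5, "dz": 3, "jaw": 1},
    {"dx": 4.5, "dy": -0.5, "dz": 3, "jaw": 1},
  ],
  grip_force=30,
)

```text
schema error: expected keys dx, dy, dz, rx, ry, rz, jaw
```

```bash
cat >> h.py <<'E'
def look(pairs,pic=None):
    st=r.get_state();im=r.get_image("wrist")
    if pic: cv2.imwrite(f"pics/{pic}.png",im)
    print("tcp",np.round(st["eef_pos"],1),"w",round(st["grip_width"],1),"t",round(st["clock"],1),"f",np.round(st["wrist_force"],1))
    for n,z in pairs:
        for d in r.spot_point("wrist",n)[:2]:
            if d["confidence"]<.3: continue
            print(n,round(d["confidence"],2),np.round(d["centre"]).tolist(),np.round(p:=ray("wrist",d["centre"],z,st),1),"->",delta(p,st))
def delta(p,st=None):
    st=st or r.get_state();Rt=Ro.from_rotvec(st["orientation"]).as_matrix()
    return "delta25 "+str((Rt.T@(np.array(p)-np.array(st["eef_pos"]))/25).round(2))
E
python3 - <<'E'
from h import *
look([("yellow_can_center",29)],"w1")
E
```

```text
tcp [650.    0.  203.5] w 88.5 t 0.9 f [ 0.3 -0.8  0.3]
yellow_can_center 0.66 [94.0, 309.0] [635.8 113.8  29. ] -> delta25 [ 4.55 -0.57  6.98]
```

View pics/w1.png

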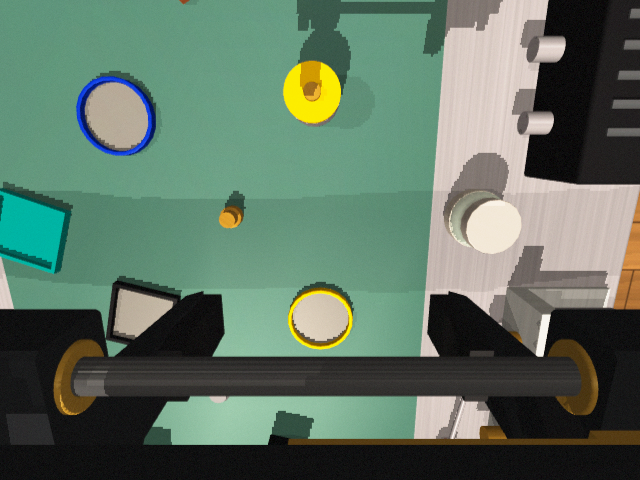

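The wrist view shows the yellow can at (92,312), the yellow nest at (319,320), the blue nest at (114,116) and the black nest at about (310,150).

jog_arm(
  deltas=[
    {"dx": 4.5, "dy": -0.5, "dz": 3, "rx": 0, "ry": 0, "rz": 0, "jaw": 1},
    {"dx": 4.5, "dy": -0.5, "dz": 3, "rx": 0, "ry": 0, "rz": 0, "jaw": 1},
    {"dx": 4.5, "dy": -0.5, "dz": 3, "rx": 0, "ry": 0, "rz": 0, "jaw": 1},
    {"dx": 4.5, "dy": -0.5, "dz": 3, "rx": 0, "ry": 0, "rz": 0, "jaw": 1},
    {"dx": 4.5, "dy": -0.5, "dz": 3, "rx": 0, "ry": 0, "rz": 0, "jaw": 1},
    {"dx": 4.5, "dy": -0.5, "dz": 3, "rx": 0, "ry": 0, "rz": 0, "jaw": 1},
  ],
  grip_force=30,
)

```text
clock: 1.5
eef_pos: [637.7, 111.9, 128.6]
orientation: [2.22, 2.222, -0.001]
wrist_force: [-0.3, -1.0, -0.2]
grip_width: 87.8
grasp_force: 0.0
```

```bash
python3 - <<'E'
from h import *
look([("yellow_can_center",29),("blue_can_center",29),("long_nest",0)],"w2")
st=r.get_state();m=r.masks_of("wrist","yellow_can_center")
m=m[0]["mask"]; im=cv2.imread("pics/w2.png");h=cv2.cvtColor(im,cv2.COLOR_BGR2HSV)
y=cv2.inRange(h,(22,150,60),(34,255,255));y=cv2.morphologyEx(y,cv2.MORPH_OPEN,np.ones((5,5)))
c=max(cv2.findContours(y,0,2)[0],key=cv2.contourArea);(u,v),rad=cv2.minEnclosingCircle(c);print(u,v,rad,delta(ray("wrist",(v,u),58,st)),ray("wrist",(v,u),58,st))
E
```

```text
tcp [637.7 111.9 128.6] w 87.8 t 1.5 f [-0.3 -1.  -0.2]
yellow_can_center 0.61 [239.0, 325.0] [637.1 111.4  29. ] -> delta25 [-0.02 -0.02  3.98]
327.0 247.25807189941406 33.495914459228516 delta25 [-0.01  0.06  2.87] [640.15454067 110.14887165  58.        ]
```

View pics/w2.png

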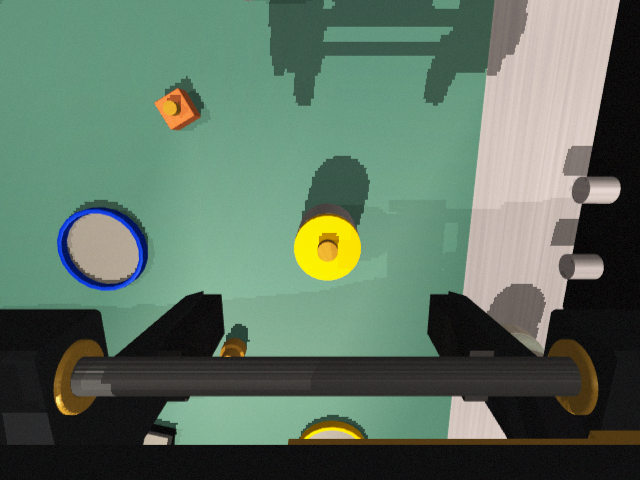

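The wrist view shows the yellow lid centred at (247,327), in line with the tool. I'll descend, then grip.

jog_arm(
  deltas=[
    {"dx": 0, "dy": 0.05, "dz": 1.5, "rx": 0, "ry": 0, "rz": 0, "jaw": 1},
    {"dx": 0, "dy": 0.05, "dz": 3, "rx": 0, "ry": 0, "rz": 0, "jaw": 1},
    {"dx": 0, "dy": 0.05, "dz": 4, "rx": 0, "ry": 0, "rz": 0, "jaw": 1},
    {"dx": 0, "dy": 0.05, "dz": 4.35, "rx": 0, "ry": 0, "rz": 0, "jaw": 1},
    {"dx": 0, "dy": 0.05, "dz": 4.35, "rx": 0, "ry": 0, "rz": 0, "jaw": 0.4},
    {"dx": 0, "dy": 0.05, "dz": 4.35, "rx": 0, "ry": 0, "rz": 0, "jaw": -0.5},
    {"dx": 0, "dy": 0.05, "dz": 4.35, "rx": 0, "ry": 0, "rz": 0, "jaw": -0.5},
    {"dx": 0, "dy": 0.05, "dz": 4.35, "rx": 0, "ry": 0, "rz": 0, "jaw": -0.5},
  ],
  grip_force=30,
)

```text
clock: 2.42
eef_pos: [640.6, 112.7, 22.0]
orientation: [2.22, 2.22, 0.005]
wrist_force: [0.9, -0.1, -0.2]
grip_width: 63.8
grasp_force: 0.0
```

jog_arm(
  deltas=[
    {"dx": 0, "dy": 0, "dz": 0, "rx": 0, "ry": 0, "rz": 0, "jaw": -0.5},
    {"dx": 0, "dy": 0, "dz": 0, "rx": 0, "ry": 0, "rz": 0, "jaw": -0.5},
    {"dx": 0, "dy": 0, "dz": 0, "rx": 0, "ry": 0, "rz": 0, "jaw": -0.5},
    {"dx": 0, "dy": 0, "dz": -0.5, "rx": 0, "ry": 0, "rz": 0, "jaw": -0.5},
    {"dx": 0, "dy": 0, "dz": -1.5, "rx": 0, "ry": 0, "rz": 0, "jaw": -0.5},
    {"dx": 0, "dy": 0, "dz": -3, "rx": 0, "ry": 0, "rz": 0, "jaw": -0.5},
    {"dx": 0, "dy": 0, "dz": -3.5, "rx": 0, "ry": 0, "rz": 0, "jaw": -0.5},
    {"dx": 0, "dy": 0, "dz": -3.5, "rx": 0, "ry": 0, "rz": 0, "jaw": -0.5},
  ],
  grip_force=30,
)

```text
clock: 3.08
eef_pos: [641.8, 113.1, 111.6]
orientation: [2.219, 2.218, 0.01]
wrist_force: [0.4, 0.1, -2.6]
grip_width: 44.9
grasp_force: 30.0
```

```bash
python3 - <<'E'
from h import *
look([("yellow_can_center",29+92)],"w3")
im=cv2.imread("pics/w3.png");st=r.get_state();h=cv2.cvtColor(im,cv2.COLOR_BGR2HSV)
y=cv2.inRange(h,(22,150,60),(34,255,255));y=cv2.morphologyEx(y,cv2.MORPH_OPEN,np.ones((5,5)))
c=max(cv2.findContours(y,0,2)[0],key=cv2.contourArea);e=cv2.fitEllipse(c);print(e,ray("wrist",e[0][::-1],58+91,st))
# yellow nest from first wrist view
im=cv2.imread("pics/w1.png");h=cv2.cvtColor(im,cv2.COLOR_BGR2HSV)
s0=dict(eef_pos=[650,0,203.5],orientation=[2.2214,2.2214,0])
for nm,lo,hi in(("y",(22,150,60),(34,255,255)),("b",(110,150,60),(130,255,255))):
  y=cv2.inRange(h,lo,hi)
  for c in cv2.findContours(y,0,2)[0]:
    if cv2.contourArea(c)>500: e=cv2.fitEllipse(c);print(nm,np.round(e[0]),np.round(e[1]),ray("wrist",e[0][::-1],9,s0).round(1))
E
```

```text
tcp [641.8 113.1 111.6] w 44.9 t 3.1 f [ 0.4  0.1 -2.6]
yellow_can_center 0.89 [290.0, 323.0] [640.6 113.5 121. ] -> delta25 [ 0.02 -0.04 -0.38]
((326.3735656738281, 315.91912841796875), (104.60413360595703, 106.63382720947266), 60.49627685546875) [638.87135686 114.51506477 149.        ]
y [320. 319.] [58. 65.] [ 643.8 -115.1    9. ]
y [312.  91.] [57. 62.] [637.2 118.2   9. ]
b [115. 116.] [72. 85.] [450.1  96.8   9. ]
```

View pics/w3.png

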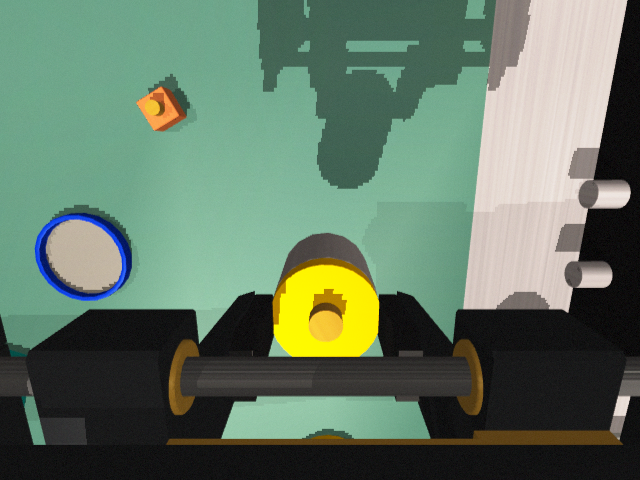

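The yellow can is held upright and centred, with its lid at (316,326). Next I'll carry it to the yellow nest.

jog_arm(
  deltas=[
    {"dx": -0.8, "dy": 0, "dz": 0, "rx": 0, "ry": 0, "rz": 0, "jaw": -0.5},
    {"dx": -2.2, "dy": 0.1, "dz": 0, "rx": 0, "ry": 0, "rz": 0, "jaw": -0.5},
    {"dx": -3.7, "dy": 0.1, "dz": 0, "rx": 0, "ry": 0, "rz": 0, "jaw": -0.5},
    {"dx": -5.2, "dy": 0.1, "dz": 0, "rx": 0, "ry": 0, "rz": 0, "jaw": -0.5},
    {"dx": -6.7, "dy": 0.1, "dz": 0, "rx": 0, "ry": 0, "rz": 0, "jaw": -0.5},
    {"dx": -8.1, "dy": 0.1, "dz": 0, "rx": 0, "ry": 0, "rz": 0, "jaw": -0.5},
    {"dx": -8.9, "dy": 0.1, "dz": 0, "rx": 0, "ry": 0, "rz": 0, "jaw": -0.5},
    {"dx": -9.1, "dy": 0.1, "dz": 0, "rx": 0, "ry": 0, "rz": 0, "jaw": -0.5},
  ],
)

```text
clock: 3.85
eef_pos: [638.5, -121.8, 104.6]
orientation: [-2.228, -2.213, 0.009]
wrist_force: [-0.5, -0.2, -3.1]
grip_width: 44.7
grasp_force: 30.0
```

jog_arm(
  deltas=[
    {"dx": 0, "dy": 0, "dz": 0, "rx": 0, "ry": 0, "rz": 0, "jaw": -0.5},
    {"dx": 0, "dy": 0, "dz": 0.8, "rx": 0, "ry": 0, "rz": 0, "jaw": -0.5},
    {"dx": 0, "dy": 0, "dz": 1.6, "rx": 0, "ry": 0, "rz": 0, "jaw": -0.5},
    {"dx": 0, "dy": 0, "dz": 2, "rx": 0, "ry": 0, "rz": 0, "jaw": -0.5},
    {"dx": 0, "dy": 0, "dz": 2, "rx": 0, "ry": 0, "rz": 0, "jaw": -0.5},
    {"dx": 0, "dy": 0, "dz": 2, "rx": 0, "ry": 0, "rz": 0, "jaw": -0.5},
  ],
)

```text
clock: 4.35
eef_pos: [640.7, -113.3, 56.4]
orientation: [-2.218, -2.222, 0.001]
wrist_force: [0.2, -0.0, -2.4]
grip_width: 44.6
grasp_force: 30.0
```

```bash
python3 - <<'E'
from h import *
look([],"w4");r.get_image("side")
for n in("yellow_can_center",): print([(d["confidence"],ray("side",d["centre"],66)) for d in r.spot_point("side",n)[:1]])
c=r.get_image("scene");cv2.imwrite("pics/s4.png",cv2.resize(c[230:390,220:430],None,fx=3,fy=3))
E
```

```text
tcp [ 640.7 -113.3   56.4] w 44.6 t 4.3 f [ 0.2 -0.  -2.4]
[(0.77, array([ 638.39942866, -114.26409002,   66.        ]))]
```

View pics/w4.png

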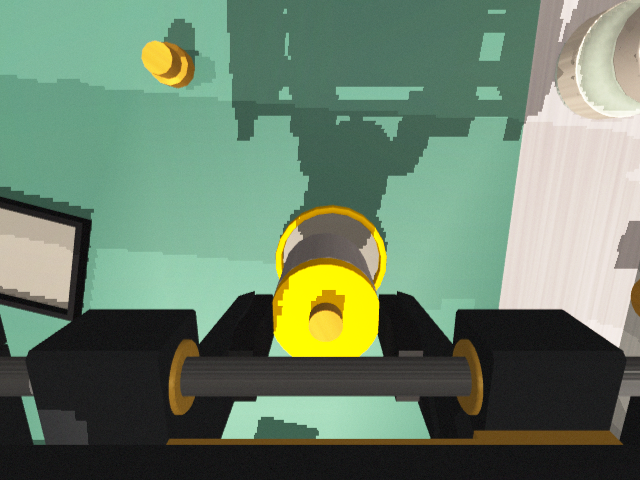

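The can hangs over the yellow nest. The rim spans columns 276–386, so the offset is about 3 mm. I'll lower it with a small correction, then release.

jog_arm(
  deltas=[
    {"dx": -0.1, "dy": 0.1, "dz": 0.5, "rx": 0, "ry": 0, "rz": 0, "jaw": -0.5},
    {"dx": -0.1, "dy": 0.1, "dz": 1, "rx": 0, "ry": 0, "rz": 0, "jaw": -0.5},
    {"dx": -0.1, "dy": 0.1, "dz": 1.2, "rx": 0, "ry": 0, "rz": 0, "jaw": -0.5},
    {"dx": -0.1, "dy": 0.1, "dz": 1.35, "rx": 0, "ry": 0, "rz": 0, "jaw": -0.5},
    {"dx": -0.1, "dy": 0.1, "dz": 1.35, "rx": 0, "ry": 0, "rz": 0, "jaw": -0.5},
    {"dx": -0.1, "dy": 0.1, "dz": 1.35, "rx": 0, "ry": 0, "rz": 0, "jaw": -0.5},
  ],
)

```text
clock: 5.05
eef_pos: [642.2, -117.5, 23.4]
orientation: [-2.22, -2.219, 0.004]
wrist_force: [-5.9, 1.0, 6.6]
grip_width: 45.0
grasp_force: 30.0
```

jog_arm(
  deltas=[
    {"dx": 0, "dy": 0, "dz": 0, "rx": 0, "ry": 0, "rz": 0, "jaw": 0.6},
    {"dx": 0, "dy": 0, "dz": 0, "rx": 0, "ry": 0, "rz": 0, "jaw": 0.8},
    {"dx": 0, "dy": 0, "dz": 0, "rx": 0, "ry": 0, "rz": 0, "jaw": 0.8},
    {"dx": 0, "dy": 0, "dz": 0, "rx": 0, "ry": 0, "rz": 0, "jaw": 0.8},
    {"dx": 0, "dy": 0, "dz": -1, "rx": 0, "ry": 0, "rz": 0, "jaw": 0.8},
    {"dx": 0, "dy": 0, "dz": -2.5, "rx": 0, "ry": 0, "rz": 0, "jaw": 0.8},
    {"dx": 0, "dy": 0, "dz": -4, "rx": 0, "ry": 0, "rz": 0, "jaw": 0.8},
    {"dx": 0, "dy": 0, "dz": -5, "rx": 0, "ry": 0, "rz": 0, "jaw": 0.8},
  ],
)

```text
clock: 5.72
eef_pos: [645.3, -117.7, 152.0]
orientation: [2.219, 2.219, 0.004]
wrist_force: [1.3, 0.2, -0.4]
grip_width: 79.1
grasp_force: 0.0
```

```bash
python3 - <<'E'
from h import *
look([("yellow_can_center",32),("square_nest",0)])
st=r.get_state();im=r.get_image("wrist");h=cv2.cvtColor(im,cv2.COLOR_BGR2HSV)
y=cv2.inRange(h,(22,150,60),(34,255,255))
for c in cv2.findContours(y,0,2)[0]:
    if cv2.contourArea(c)>500: e=cv2.fitEllipse(c);print(np.round(e[0]),np.round(e[1]),ray("wrist",e[0][::-1],61,st))
print("load",delta([598,-295,115]),st["orientation"])
E
```

```text
tcp [ 645.3 -117.7  152. ] w 79.1 t 5.7 f [ 1.3  0.2 -0.4]
yellow_can_center 0.69 [231.0, 318.0] [ 639.8 -116.8   32. ] -> delta25 [ 0.04 -0.24  4.8 ]
square_nest 0.65 [220.0, 106.0] [ 446.3 -113.5    0. ] -> delta25 [ 0.17 -7.98  6.05]
[322. 228.] [72. 88.] [ 643.51142866 -107.75861006   61.        ]
load delta25 [-7.1  -1.85  1.35] [2.21868712 2.21844714 0.00492336]
```

The yellow can is in. Next is the load.

jog_arm(
  deltas=[
    {"dx": -7.1, "dy": -1.9, "dz": 1.2, "rx": 0, "ry": 0, "rz": 0, "jaw": 1},
    {"dx": -7.1, "dy": -1.9, "dz": 1.2, "rx": 0, "ry": 0, "rz": 0, "jaw": 1},
    {"dx": -7.1, "dy": -1.9, "dz": 1.2, "rx": 0, "ry": 0, "rz": 0, "jaw": 1},
    {"dx": -7.1, "dy": -1.9, "dz": 1.2, "rx": 0, "ry": 0, "rz": 0, "jaw": 1},
    {"dx": -7.1, "dy": -1.9, "dz": 1.2, "rx": 0, "ry": 0, "rz": 0, "jaw": 1},
    {"dx": -7.1, "dy": -1.9, "dz": 1.2, "rx": 0, "ry": 0, "rz": 0, "jaw": 1},
    {"dx": -7.1, "dy": -1.9, "dz": 1.2, "rx": 0, "ry": 0, "rz": 0, "jaw": 1},
    {"dx": -7.1, "dy": -1.9, "dz": 1.2, "rx": 0, "ry": 0, "rz": 0, "jaw": 1},
  ],
)

```text
clock: 6.58
eef_pos: [596.3, -292.8, 117.2]
orientation: [-2.218, -2.221, -0.001]
wrist_force: [0.8, -0.3, 0.4]
grip_width: 88.2
grasp_force: 0.0
```

```bash
python3 - <<'E'
from h import *
look([("load_center",26),("square_nest",0)],"w5")
m=r.masks_of("wrist","load_center")[0]["mask"].astype(np.uint8)
print(cv2.minAreaRect(max(cv2.findContours(m,0,2)[0],key=cv2.contourArea)))
E
```

```text
tcp [ 596.3 -292.8  117.2] w 88.2 t 6.6 f [ 0.8 -0.3  0.4]
load_center 0.68 [254.0, 326.0] [ 596.3 -303.1   26. ] -> delta25 [-0.42  0.01  3.65]
square_nest 0.89 [338.0, 220.0] [ 502.7 -388.4    0. ] -> delta25 [-3.83 -3.74  4.68]Traceback (most recent call last):
  File "<stdin>", line 3, in <module>
IndexError: list index out of range
```

View pics/w5.png

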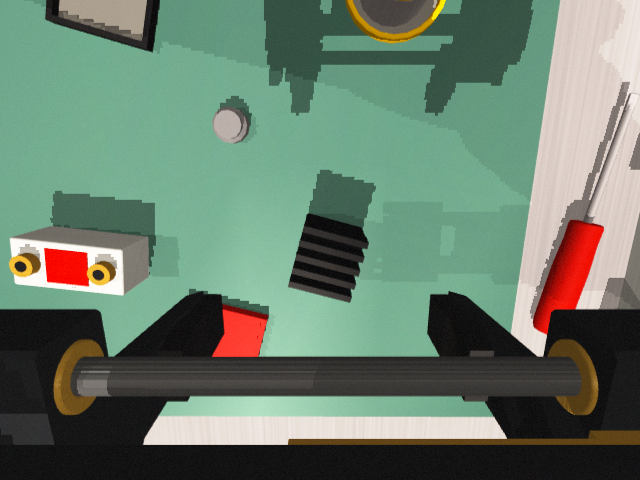

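The load shows at (258,328), turned about 13°, with its bottom top-edge running from (287,289) to (301,350). The filter is at left (265,70) and the black nest is at the top left.

```bash
python3 - <<'E'
from h import *
im=cv2.imread("pics/w5.png")
st=dict(eef_pos=[596.3,-292.8,117.2],orientation=[2.2214,2.2214,0])
P=lambda u,v,z:ray("wrist",(v,u),z,st)
a,b=P(289,287,52),P(350,301,52);e=(b-a)/np.linalg.norm(b-a);n=np.array([-e[1],e[0],0]);c=(a+b)/2+23*n
print("load len",np.linalg.norm(b-a),"yaw",np.degrees(np.arctan2(e[1],e[0])),"c",c,delta([c[0],c[1],20]))
a,b=P(10,238,42),P(130,258,42);print("fil back?",a,b)
a,b=P(12,279,42),P(124,295,42);e=(b-a)/np.linalg.norm(b-a);n=np.array([-e[1],e[0],0]);print("filter len",np.linalg.norm(b-a),"yaw",np.degrees(np.arctan2(e[1],e[0])),"c",(a+b)/2+18*n)
a,b=P(47,20,10),P(150,50,10);print("nest edge",np.linalg.norm(b-a),np.degrees(np.arctan2(*(b-a)[1::-1])),b)
E
```

```text
load len 44.58216481830084 yaw -13.83513764018275 c [ 597.81429652 -302.89043294   52.        ] delta25 [-0.4   0.03  3.94]
fil back? [ 372.79157133 -286.76418525   42.        ] [ 455.80161698 -301.54684606   42.        ]
filter len 81.08095406606735 yaw -8.897244708104557 c [ 410.04059694 -306.0977144    42.        ]
nest edge 70.802515701849 -15.213573945353161 [ 473.68969337 -159.29566706   10.        ]
```

jog_arm(
  deltas=[
    {"dx": -0.4, "dy": 0.05, "dz": 0, "rx": 0, "ry": 0, "rz": 1.1, "jaw": 1},
    {"dx": -0.4, "dy": 0.05, "dz": 0.7, "rx": 0, "ry": 0, "rz": 2.3, "jaw": 1},
    {"dx": -0.4, "dy": 0.05, "dz": 1.5, "rx": 0, "ry": 0, "rz": 2.3, "jaw": 1},
    {"dx": -0.4, "dy": 0.05, "dz": 3, "rx": 0, "ry": 0, "rz": 2.3, "jaw": 1},
    {"dx": -0.4, "dy": 0.05, "dz": 3.9, "rx": 0, "ry": 0, "rz": 2.3, "jaw": 1},
    {"dx": -0.4, "dy": 0.05, "dz": 3.9, "rx": 0, "ry": 0, "rz": 2.3, "jaw": 1},
    {"dx": -0.4, "dy": 0.05, "dz": 3.9, "rx": 0, "ry": 0, "rz": 2.3, "jaw": 0.3},
    {"dx": -0.4, "dy": 0.05, "dz": 3.9, "rx": 0, "ry": 0, "rz": 2.3, "jaw": -0.5},
  ],
)

```text
clock: 7.45
eef_pos: [598.9, -305.1, 22.7]
orientation: [2.47, 1.938, 0.002]
wrist_force: [1.2, -1.0, 0.6]
grip_width: 76.9
grasp_force: 0.0
```

jog_arm(
  deltas=[
    {"dx": 0, "dy": 0, "dz": 0, "rx": 0, "ry": 0, "rz": 0, "jaw": -0.5},
    {"dx": 0, "dy": 0, "dz": 0, "rx": 0, "ry": 0, "rz": 0, "jaw": -0.5},
    {"dx": 0, "dy": 0, "dz": 0, "rx": 0, "ry": 0, "rz": 0, "jaw": -0.5},
    {"dx": 0, "dy": 0, "dz": 0, "rx": 0, "ry": 0, "rz": 0, "jaw": -0.5},
    {"dx": 0, "dy": 0, "dz": -0.5, "rx": 0, "ry": 0, "rz": 0, "jaw": -0.5},
    {"dx": 0, "dy": 0, "dz": -1.5, "rx": 0, "ry": 0, "rz": 0, "jaw": -0.5},
    {"dx": 0, "dy": 0, "dz": -2.5, "rx": 0, "ry": 0, "rz": 0, "jaw": -0.5},
    {"dx": 0, "dy": 0, "dz": -3, "rx": 0, "ry": 0, "rz": 0, "jaw": -0.5},
  ],
)

```text
clock: 8.12
eef_pos: [599.2, -306.0, 100.1]
orientation: [2.469, 1.936, 0.003]
wrist_force: [0.5, -0.2, -0.5]
grip_width: 23.6
grasp_force: 0.0
```

```bash
python3 - <<'E'
from h import *
st=r.get_state();look([("load_center",100)],"w6");print(st["orientation"],delta([449,-116,90]))
E
```

```text
tcp [ 599.2 -306.   100.1] w 23.6 t 8.1 f [ 0.5 -0.2 -0.5]
load_center 0.82 [243.0, 321.0] [ 602.3 -284.2  100. ] -> delta25 [ 0.87 -0.09  0.  ]
[2.46925695 1.93562151 0.0033002 ] delta25 [ 5.95 -7.66  0.33]
```

View pics/w6.png

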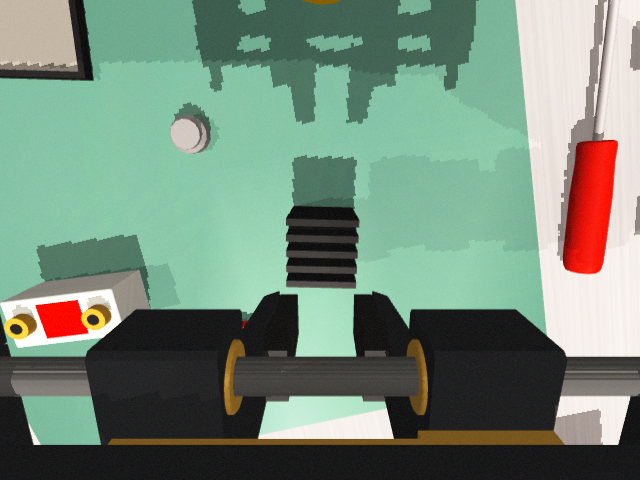

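The load still stands upright, aligned with the tool, its near top edge at row 288, columns 287–356. The fingers closed too late. I'll measure it again and regrasp with a longer wait.

```bash
python3 - <<'E'
from h import *
a,b=ray("wrist",(288,287),52),ray("wrist",(288,356),52);e=(b-a)/np.linalg.norm(b-a);n=np.array([-e[1],e[0],0]);c=(a+b)/2+23*n
print(np.linalg.norm(b-a),c,delta([c[0],c[1],20]),r.get_state()["eef_pos"])
E
```

```text
45.258570300990925 [ 598.09466086 -303.53981384   52.        ] delta25 [ 0.09 -0.1   3.18] [ 599.54255954 -306.08459167   99.40474457]
```

jog_arm(
  deltas=[
    {"dx": 0.1, "dy": -0.05, "dz": 0, "rx": 0, "ry": 0, "rz": 0, "jaw": 0.9},
    {"dx": 0.1, "dy": -0.05, "dz": 0, "rx": 0, "ry": 0, "rz": 0, "jaw": 0.9},
    {"dx": 0.1, "dy": -0.05, "dz": 0, "rx": 0, "ry": 0, "rz": 0, "jaw": 0.9},
    {"dx": 0.1, "dy": -0.05, "dz": 0, "rx": 0, "ry": 0, "rz": 0, "jaw": 0.9},
    {"dx": 0.1, "dy": -0.05, "dz": 0, "rx": 0, "ry": 0, "rz": 0, "jaw": 0.9},
    {"dx": 0.1, "dy": -0.05, "dz": 0, "rx": 0, "ry": 0, "rz": 0, "jaw": 0.9},
    {"dx": 0.1, "dy": -0.05, "dz": 0, "rx": 0, "ry": 0, "rz": 0, "jaw": 0.9},
    {"dx": 0.1, "dy": -0.05, "dz": 0.5, "rx": 0, "ry": 0, "rz": 0, "jaw": 0.9},
  ],
)

```text
clock: 8.88
eef_pos: [598.6, -303.3, 85.4]
orientation: [2.469, 1.936, 0.003]
wrist_force: [0.9, -0.1, 0.6]
grip_width: 73.3
grasp_force: 0.0
```

jog_arm(
  deltas=[
    {"dx": 0, "dy": 0, "dz": 1.3, "rx": 0, "ry": 0, "rz": 0, "jaw": 0.8},
    {"dx": 0, "dy": 0, "dz": 2.7, "rx": 0, "ry": 0, "rz": 0, "jaw": 0.6},
    {"dx": 0, "dy": 0, "dz": 2.7, "rx": 0, "ry": 0, "rz": 0, "jaw": 0.6},
    {"dx": 0, "dy": 0, "dz": 2.7, "rx": 0, "ry": 0, "rz": 0, "jaw": -0.5},
    {"dx": 0, "dy": 0, "dz": 2.7, "rx": 0, "ry": 0, "rz": 0, "jaw": -0.5},
    {"dx": 0, "dy": 0, "dz": 2.7, "rx": 0, "ry": 0, "rz": 0, "jaw": -0.5},
    {"dx": 0, "dy": 0, "dz": 2.7, "rx": 0, "ry": 0, "rz": 0, "jaw": -0.5},
    {"dx": 0, "dy": 0, "dz": 2.7, "rx": 0, "ry": 0, "rz": 0, "jaw": -0.5},
  ],
)

```text
clock: 9.55
eef_pos: [598.0, -302.8, 17.7]
orientation: [2.47, 1.937, 0.002]
wrist_force: [-0.2, 0.6, -0.4]
grip_width: 39.0
grasp_force: 0.0
```

jog_arm(
  deltas=[
    {"dx": 0, "dy": 0, "dz": 0, "rx": 0, "ry": 0, "rz": 0, "jaw": -0.5},
    {"dx": 0, "dy": 0, "dz": 0, "rx": 0, "ry": 0, "rz": 0, "jaw": -0.5},
    {"dx": 0, "dy": 0, "dz": 0, "rx": 0, "ry": 0, "rz": 0, "jaw": -0.5},
  ],
  grip_force=35,
)

```text
clock: 9.8
eef_pos: [597.2, -302.7, 17.3]
orientation: [2.472, 1.938, 0.0]
wrist_force: [-2.0, 0.8, 6.2]
grip_width: 22.4
grasp_force: 3.1
```

```bash
python3 - <<'E'
from h import *
look([("load_center",26)],"w7");cv2.imwrite("pics/side7.png",cv2.resize(r.get_image("side")[60:240,230:500],None,fx=2.9,fy=2.9))
print([(d["confidence"],d["centre"],ray("side",d["centre"],26)) for d in r.spot_point("side","load_center")])
E
```

```text
tcp [ 597.2 -302.7   17.3] w 22.4 t 9.8 f [-2.   0.8  6.2]
load_center 0.79 [289.0, 326.0] [ 598.  -302.3   26. ] -> delta25 [ 0.02  0.03 -0.35]
[(0.85, [127.6, 333.5], array([ 604.66190069, -315.63381964,   26.        ])), (0.42, [159.5, 412.7], array([ 404.86015836, -298.27069791,   26.        ]))]
```

View pics/side7.png

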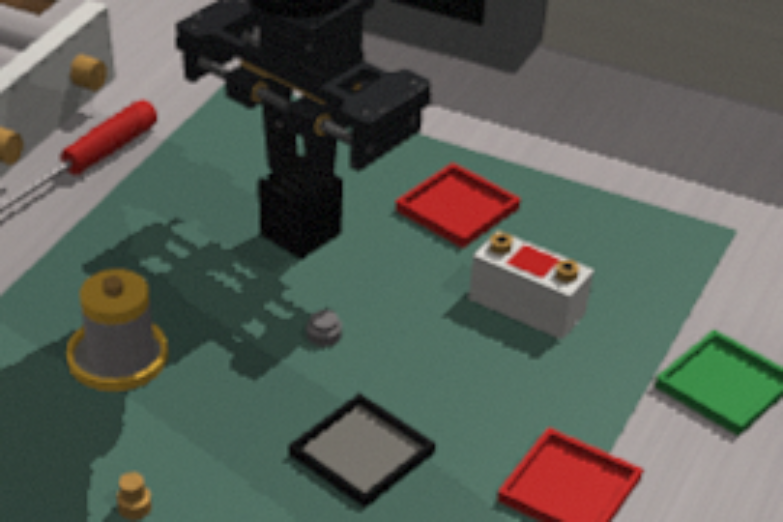

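View pics/w7.png

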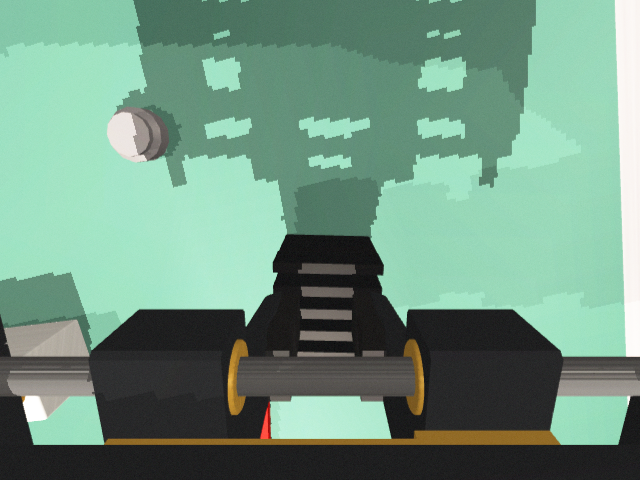

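The side and wrist pictures show the load upright and unmoved at (289,326), with the gripper shut to 22 mm where the 46 mm load stands. The fingers seem to have passed into it. I'll check the state, open, and watch them close slowly a little lower.

jog_arm(
  deltas=[
    {"dx": 0, "dy": 0, "dz": 0, "rx": 0, "ry": 0, "rz": 0, "jaw": 0.7},
    {"dx": 0, "dy": 0, "dz": 0, "rx": 0, "ry": 0, "rz": 0, "jaw": 0.7},
    {"dx": 0, "dy": 0, "dz": 0, "rx": 0, "ry": 0, "rz": 0, "jaw": 0.7},
    {"dx": 0, "dy": 0, "dz": 0, "rx": 0, "ry": 0, "rz": 0, "jaw": 0.7},
    {"dx": 0, "dy": 0, "dz": 0, "rx": 0, "ry": 0, "rz": 0, "jaw": 0.7},
    {"dx": 0, "dy": 0, "dz": 0, "rx": 0, "ry": 0, "rz": 0, "jaw": 0.7},
    {"dx": 0, "dy": 0, "dz": 0.2, "rx": 0, "ry": 0, "rz": 0, "jaw": 0.7},
    {"dx": 0, "dy": 0, "dz": 0.2, "rx": 0, "ry": 0, "rz": 0, "jaw": 0.7},
  ],
)

```text
clock: 10.67
eef_pos: [597.2, -302.5, 14.0]
orientation: [-2.472, -1.938, 0.0]
wrist_force: [-4.5, 3.4, 21.4]
grip_width: 73.6
grasp_force: 10.8
```

jog_arm(
  deltas=[
    {"dx": 0, "dy": 0, "dz": 0, "rx": 0, "ry": 0, "rz": 0, "jaw": 0.4},
    {"dx": 0, "dy": 0, "dz": 0, "rx": 0, "ry": 0, "rz": 0, "jaw": 0.2},
    {"dx": 0, "dy": 0, "dz": 0, "rx": 0, "ry": 0, "rz": 0, "jaw": 0.1},
    {"dx": 0, "dy": 0, "dz": 0, "rx": 0, "ry": 0, "rz": 0, "jaw": -0.05},
    {"dx": 0, "dy": 0, "dz": 0, "rx": 0, "ry": 0, "rz": 0, "jaw": -0.05},
    {"dx": 0, "dy": 0, "dz": 0, "rx": 0, "ry": 0, "rz": 0, "jaw": -0.05},
    {"dx": 0, "dy": 0, "dz": 0, "rx": 0, "ry": 0, "rz": 0, "jaw": -0.05},
    {"dx": 0, "dy": 0, "dz": 0, "rx": 0, "ry": 0, "rz": 0, "jaw": -0.05},
  ],
)

```text
clock: 11.33
eef_pos: [598.3, -303.0, 16.7]
orientation: [2.471, 1.936, 0.002]
wrist_force: [-9.8, 5.7, 43.1]
grip_width: 41.8
grasp_force: 21.7
```

```bash
python3 - <<'E'
from h import *
look([("load_center",26)],"w8");print(r.get_state()["joints"])
E
```

```text
tcp [ 598.3 -303.    16.7] w 41.8 t 11.3 f [-9.8  5.7 43.1]
load_center 0.62 [291.0, 322.0] [ 596.8 -302.8   26. ] -> delta25 [-0.   -0.06 -0.37]
[ 0.36451243  0.79462067  0.05593406  1.58645076 -0.05846503  0.75962651
  0.20462755]
```

View pics/w8.png

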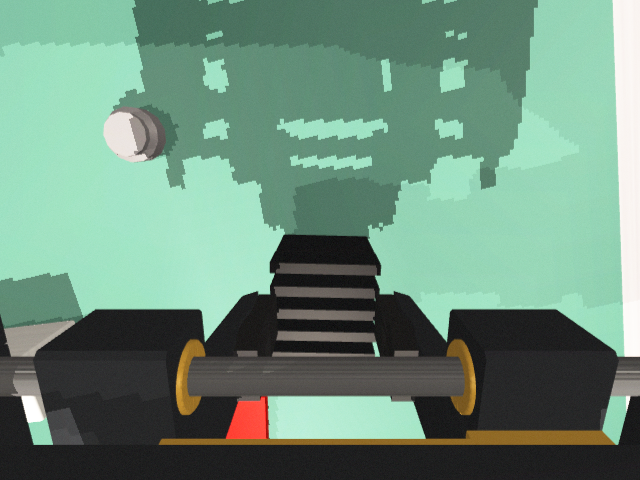

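The load is upright and the fingers are beside it, at 42 mm. The upward wrist force has grown to 43 N, so the tips are pressing on something. I'll back off upwards.

jog_arm(
  deltas=[
    {"dx": 0, "dy": 0, "dz": -0.4, "rx": 0, "ry": 0, "rz": 0, "jaw": -0.05},
    {"dx": 0, "dy": 0, "dz": -0.4, "rx": 0, "ry": 0, "rz": 0, "jaw": -0.05},
    {"dx": 0, "dy": 0, "dz": -0.4, "rx": 0, "ry": 0, "rz": 0, "jaw": -0.05},
  ],
)

```text
clock: 11.68
eef_pos: [596.5, -302.1, 20.8]
orientation: [-2.472, -1.938, 0.0]
wrist_force: [-1.3, -0.2, -0.0]
grip_width: 41.8
grasp_force: 0.0
```

jog_arm(
  deltas=[
    {"dx": 0, "dy": 0, "dz": 0, "rx": 0, "ry": 0, "rz": 0, "jaw": -0.3},
    {"dx": 0, "dy": 0, "dz": 0, "rx": 0, "ry": 0, "rz": 0, "jaw": -0.3},
    {"dx": 0, "dy": 0, "dz": 0, "rx": 0, "ry": 0, "rz": 0, "jaw": -0.3},
    {"dx": 0, "dy": 0, "dz": 0, "rx": 0, "ry": 0, "rz": 0, "jaw": -0.3},
  ],
)

```text
clock: 12.02
eef_pos: [596.4, -302.1, 20.2]
orientation: [-2.471, -1.938, 0.001]
wrist_force: [0.2, -0.2, 0.7]
grip_width: 31.0
grasp_force: 0.0
```

```bash
python3 - <<'E'
from h import *
s=r.get_state();print({k:np.round(s[k],2).tolist() for k in("eef_pos","wrist_force","torque","grip_width","grasp_force","joints","joint_efforts")})
E
```

```text
{'eef_pos': [596.42, -302.07, 20.24], 'wrist_force': [0.21, -0.17, 0.75], 'torque': [-0.03, 0.09, 0.02], 'grip_width': 30.96, 'grasp_force': 0.0, 'joints': [0.36, 0.79, 0.06, 1.59, -0.06, 0.77, 0.2], 'joint_efforts': [-0.0, -63.99, 2.61, -19.85, -0.04, 0.04, 0.0]}
```

```bash
python3 - <<'E'
from h import *
c=r.get_calibration("wrist");K=np.array(c["intrinsics"]);T=np.array(c["T_tool_cam"]);print(K.round(1).tolist())
Ti=np.linalg.inv(T)
for jw in(88,23.6,42):
  for z in(0,-10,-20,-30,-40,-50):
    o=[]
    for x in(9,-9):
      p=K@(Ti@np.array([x,-jw/2,z,1]))[:3];o.append((p[:2]/p[2]).round().tolist())
    print(jw,z,o)
for n in("side","scene"):
  c=r.get_calibration(n);s=r.get_state();
  for h in(0,19,64): p=np.array(c["intrinsics"])@(np.array(c["R"])@(np.array(s["eef_pos"])+[0,0,h])+np.array(c["t"]));print(n,h,p[:2]/p[2])
im=r.get_image("scene");cv2.imwrite("pics/sc9.png",cv2.resize(im[230:400,120:330],None,fx=3.5,fy=3.5,interpolation=2))
im=r.get_image("side");cv2.imwrite("pics/sd9.png",cv2.resize(im[40:190,250:440],None,fx=4,fy=4,interpolation=2))
E
```

```text
[[371.6, 0.0, 325.4], [0.0, 371.6, 250.3], [0.0, 0.0, 1.0]]
88 0 [[239.0, 267.0], [241.0, 300.0]]
88 -10 [[234.0, 274.0], [237.0, 308.0]]
88 -20 [[229.0, 281.0], [232.0, 317.0]]
88 -30 [[223.0, 289.0], [226.0, 327.0]]
88 -40 [[217.0, 298.0], [220.0, 338.0]]
88 -50 [[209.0, 309.0], [213.0, 350.0]]
23.6 0 [[302.0, 267.0], [302.0, 300.0]]
23.6 -10 [[301.0, 274.0], [301.0, 308.0]]
23.6 -20 [[299.0, 281.0], [300.0, 317.0]]
23.6 -30 [[298.0, 289.0], [298.0, 327.0]]
23.6 -40 [[296.0, 298.0], [297.0, 338.0]]
23.6 -50 [[294.0, 309.0], [295.0, 351.0]]
42 0 [[284.0, 267.0], [285.0, 300.0]]
42 -10 [[282.0, 274.0], [283.0, 308.0]]
42 -20 [[279.0, 281.0], [280.0, 317.0]]
42 -30 [[276.0, 289.0], [278.0, 327.0]]
42 -40 [[273.0, 298.0], [275.0, 338.0]]
42 -50 [[270.0, 309.0], [271.0, 351.0]]
side 0 [333.78612072 134.00681383]
side 19 [333.75675347 126.99992928]
side 64 [333.68410587 109.66656299]
scene 0 [226.32717094 342.10718165]
scene 19 [225.14819804 338.4245132 ]
scene 64 [222.22801993 329.30297382]
```

View pics/sd9.png

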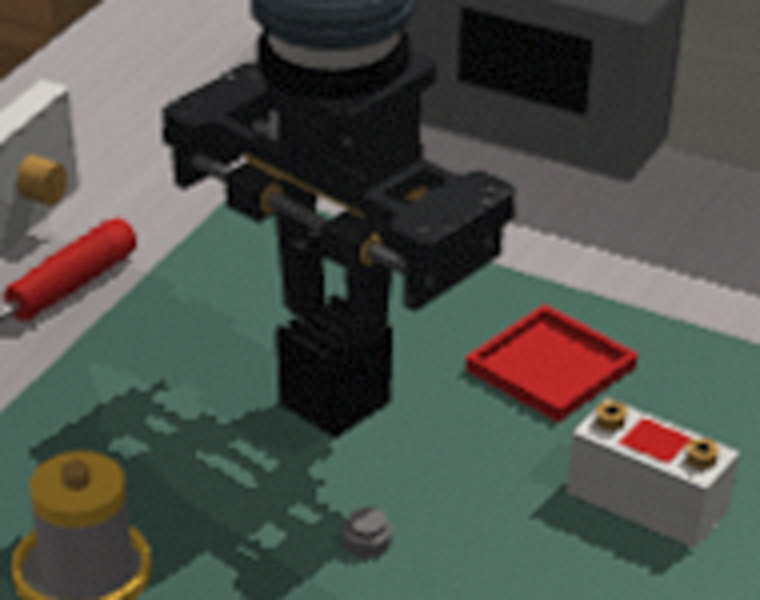

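The side picture settles it: the fingers end on top of the load, at about (320,320) in the crop. The wrist view agrees, since the tips appear where points about 33 mm behind the reported TCP would. So the true fingertips are about 34 mm above the reported TCP, and I need to go 34 mm lower. I'll open first, then descend in checked steps.

jog_arm(
  deltas=[
    {"dx": 0, "dy": 0, "dz": -0.4, "rx": 0, "ry": 0, "rz": 0, "jaw": 0.8},
    {"dx": 0, "dy": 0, "dz": -0.4, "rx": 0, "ry": 0, "rz": 0, "jaw": 0.8},
    {"dx": 0, "dy": 0, "dz": -0.4, "rx": 0, "ry": 0, "rz": 0, "jaw": 0.8},
    {"dx": 0, "dy": 0, "dz": -0.4, "rx": 0, "ry": 0, "rz": 0, "jaw": 0.8},
    {"dx": 0, "dy": 0, "dz": -0.4, "rx": 0, "ry": 0, "rz": 0, "jaw": 0.8},
    {"dx": 0, "dy": 0, "dz": -0.4, "rx": 0, "ry": 0, "rz": 0, "jaw": 0.8},
    {"dx": 0, "dy": 0, "dz": 0.2, "rx": 0, "ry": 0, "rz": 0, "jaw": 0.8},
    {"dx": 0, "dy": 0, "dz": 0.5, "rx": 0, "ry": 0, "rz": 0, "jaw": 0.8},
  ],
)

```text
clock: 12.78
eef_pos: [596.3, -302.0, 6.8]
orientation: [-2.471, -1.938, 0.001]
wrist_force: [-0.8, 0.9, -0.2]
grip_width: 79.2
grasp_force: 0.0
```

jog_arm(
  deltas=[
    {"dx": 0, "dy": 0, "dz": 0.3, "rx": 0, "ry": 0, "rz": 0, "jaw": 0.8},
    {"dx": 0, "dy": 0, "dz": 0.3, "rx": 0, "ry": 0, "rz": 0, "jaw": 0.8},
    {"dx": 0, "dy": 0, "dz": 0.3, "rx": 0, "ry": 0, "rz": 0, "jaw": 0.8},
  ],
)

```text
clock: 13.03
eef_pos: [596.2, -302.0, -0.1]
orientation: [-2.471, -1.938, 0.001]
wrist_force: [-0.0, 0.2, -0.7]
grip_width: 79.5
grasp_force: 0.0
```

No contact, as expected. I'll go 12 mm further and close.

jog_arm(
  deltas=[
    {"dx": 0, "dy": 0, "dz": 0.5, "rx": 0, "ry": 0, "rz": 0, "jaw": 0.4},
    {"dx": 0, "dy": 0, "dz": 0.5, "rx": 0, "ry": 0, "rz": 0, "jaw": -0.2},
    {"dx": 0, "dy": 0, "dz": 0.5, "rx": 0, "ry": 0, "rz": 0, "jaw": -0.2},
    {"dx": 0, "dy": 0, "dz": 0.5, "rx": 0, "ry": 0, "rz": 0, "jaw": -0.2},
    {"dx": 0, "dy": 0, "dz": 0.5, "rx": 0, "ry": 0, "rz": 0, "jaw": -0.2},
    {"dx": 0, "dy": 0, "dz": 0.5, "rx": 0, "ry": 0, "rz": 0, "jaw": -0.2},
    {"dx": 0, "dy": 0, "dz": 0.5, "rx": 0, "ry": 0, "rz": 0, "jaw": -0.2},
  ],
  grip_force=30,
)

```text
clock: 13.62
eef_pos: [597.3, -302.4, -11.1]
orientation: [2.471, 1.938, 0.001]
wrist_force: [0.3, -0.3, 0.5]
grip_width: 45.8
grasp_force: 29.9
```

jog_arm(
  deltas=[
    {"dx": 0, "dy": 0, "dz": 0, "rx": 0, "ry": 0, "rz": 0, "jaw": -0.2},
    {"dx": 0, "dy": 0, "dz": -0.5, "rx": 0, "ry": 0, "rz": 0, "jaw": -0.2},
    {"dx": 0, "dy": 0, "dz": -1.5, "rx": 0, "ry": 0, "rz": 0, "jaw": -0.2},
    {"dx": 0, "dy": 0, "dz": -2.2, "rx": 0, "ry": 0, "rz": 0, "jaw": -0.2},
    {"dx": 0, "dy": 0, "dz": -2.5, "rx": 0, "ry": 0, "rz": 0, "jaw": -0.2},
    {"dx": 0, "dy": 0, "dz": -2.5, "rx": 0, "ry": 0, "rz": 0, "jaw": -0.2},
  ],
)

```text
clock: 14.12
eef_pos: [598.2, -303.0, 53.5]
orientation: [2.47, 1.936, 0.003]
wrist_force: [-0.1, -1.1, -2.2]
grip_width: 45.7
grasp_force: 29.9
```

```bash
python3 - <<'E'
from h import *
s=r.get_state();look([("load_center",26+62)]);print(s["grasp_force"],delta([449,-116,50]))
E
```

```text
tcp [ 598.2 -303.    53.5] w 45.7 t 14.1 f [-0.1 -1.1 -2.2]
load_center 0.93 [316.0, 325.0] [ 597.8 -304.3   88. ] -> delta25 [-0.06  0.   -1.38]
29.864180367439985 delta25 [ 5.82 -7.5   0.03]
```

Gripped at 46 mm. I'll carry it to the black nest.

jog_arm(
  deltas=[
    {"dx": 0.5, "dy": -0.6, "dz": 0, "rx": 0, "ry": 0, "rz": 0, "jaw": -0.2},
    {"dx": 1.4, "dy": -1.8, "dz": 0, "rx": 0, "ry": 0, "rz": 0, "jaw": -0.2},
    {"dx": 2.4, "dy": -3.1, "dz": 0, "rx": 0, "ry": 0, "rz": 0, "jaw": -0.2},
    {"dx": 3.4, "dy": -4.4, "dz": 0, "rx": 0, "ry": 0, "rz": 0.2, "jaw": -0.2},
    {"dx": 4.4, "dy": -5.7, "dz": 0, "rx": 0, "ry": 0, "rz": 0.2, "jaw": -0.2},
    {"dx": 5.2, "dy": -6.7, "dz": 0, "rx": 0, "ry": 0, "rz": 0.2, "jaw": -0.2},
    {"dx": 5.7, "dy": -7.3, "dz": 0, "rx": 0, "ry": 0, "rz": 0.2, "jaw": -0.2},
    {"dx": 5.8, "dy": -7.5, "dz": 0, "rx": 0, "ry": 0, "rz": 0.2, "jaw": -0.2},
  ],
)

```text
clock: 14.88
eef_pos: [445.6, -113.1, 49.8]
orientation: [-2.485, -1.914, 0.004]
wrist_force: [-0.7, -0.2, -3.2]
grip_width: 46.1
grasp_force: 29.9
```

jog_arm(
  deltas=[
    {"dx": 0, "dy": 0, "dz": 0, "rx": 0, "ry": 0, "rz": 0, "jaw": -0.2},
    {"dx": 0, "dy": 0, "dz": 0.4, "rx": 0, "ry": 0, "rz": 0, "jaw": -0.2},
    {"dx": 0, "dy": 0, "dz": 0.8, "rx": 0, "ry": 0, "rz": 0, "jaw": -0.2},
    {"dx": 0, "dy": 0, "dz": 1.2, "rx": 0, "ry": 0, "rz": 0, "jaw": -0.2},
    {"dx": 0, "dy": 0, "dz": 1.2, "rx": 0, "ry": 0, "rz": 0, "jaw": -0.2},
    {"dx": 0, "dy": 0, "dz": 1.2, "rx": 0, "ry": 0, "rz": 0, "jaw": -0.2},
  ],
)

```text
clock: 15.38
eef_pos: [448.7, -117.2, 19.8]
orientation: [-2.492, -1.91, 0.003]
wrist_force: [-0.1, 0.2, -2.8]
grip_width: 45.7
grasp_force: 29.9
```

```bash
python3 - <<'E'
from h import *
look([("load_center",26+34),("square_nest",0)],"w10")
E
```

```text
tcp [ 448.7 -117.2   19.8] w 45.7 t 15.4 f [-0.1  0.2 -2.8]
load_center 0.96 [313.0, 326.0] [ 449.8 -115.    60. ] -> delta25 [ 0.1   0.02 -1.61]
square_nest 0.69 [145.0, 74.0] [340.7 -16.4   0. ] -> delta25 [ 2.77 -5.22  0.8 ]
```

View pics/w10.png

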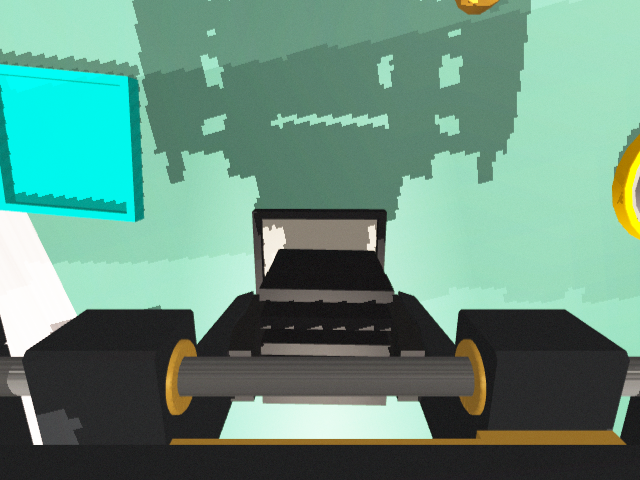

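The load hangs over the black-rimmed nest with its sides aligned. The far rim edge is at row 210, columns 254–386.

```bash
python3 - <<'E'
from h import *
a,b=ray("wrist",(211,254),10),ray("wrist",(211,386),10);e=(b-a)/np.linalg.norm(b-a);n=np.array([-e[1],e[0],0])
print(np.linalg.norm(b-a),c:=(a+b)/2-35*n,delta([c[0],c[1],0]),np.degrees(np.arctan2(e[1],e[0])))
E
```

```text
68.69167734313514 [ 447.5446338  -115.17292185   10.        ] delta25 [ 0.05 -0.1   0.84] -15.016566481730957
```

jog_arm(
  deltas=[
    {"dx": 0, "dy": -0.05, "dz": 0.4, "rx": 0, "ry": 0, "rz": 0, "jaw": -0.2},
    {"dx": 0, "dy": -0.05, "dz": 0.8, "rx": 0, "ry": 0, "rz": 0, "jaw": -0.2},
    {"dx": 0, "dy": -0.05, "dz": 1, "rx": 0, "ry": 0, "rz": 0, "jaw": -0.2},
    {"dx": 0, "dy": -0.05, "dz": 1.15, "rx": 0, "ry": 0, "rz": 0, "jaw": -0.2},
    {"dx": 0, "dy": -0.05, "dz": 1.15, "rx": 0, "ry": 0, "rz": 0, "jaw": -0.2},
    {"dx": 0, "dy": -0.05, "dz": 1.15, "rx": 0, "ry": 0, "rz": 0, "jaw": -0.2},
  ],
)

```text
clock: 16.03
eef_pos: [448.0, -116.4, -8.1]
orientation: [-2.492, -1.912, 0.001]
wrist_force: [0.1, 0.2, -2.4]
grip_width: 45.8
grasp_force: 29.9
```

jog_arm(
  deltas=[
    {"dx": 0, "dy": 0, "dz": 0, "rx": 0, "ry": 0, "rz": 0, "jaw": 0.7},
    {"dx": 0, "dy": 0, "dz": 0, "rx": 0, "ry": 0, "rz": 0, "jaw": 0.7},
    {"dx": 0, "dy": 0, "dz": 0, "rx": 0, "ry": 0, "rz": 0, "jaw": 0.7},
    {"dx": 0, "dy": 0, "dz": 0, "rx": 0, "ry": 0, "rz": 0, "jaw": 0.7},
    {"dx": 0, "dy": 0, "dz": -1, "rx": 0, "ry": 0, "rz": 0, "jaw": 0.7},
    {"dx": 0, "dy": 0, "dz": -2.5, "rx": 0, "ry": 0, "rz": 0, "jaw": 0.7},
    {"dx": 0, "dy": 0, "dz": -4, "rx": 0, "ry": 0, "rz": 0, "jaw": 0.7},
    {"dx": 0, "dy": 0, "dz": -4.5, "rx": 0, "ry": 0, "rz": 0, "jaw": 0.7},
  ],
)

```text
clock: 16.7
eef_pos: [450.6, -117.0, 109.0]
orientation: [2.489, 1.909, 0.007]
wrist_force: [1.6, -0.6, -0.4]
grip_width: 75.0
grasp_force: 0.0
```

```bash
python3 - <<'E'
from h import *
look([("load_center",29)]);print(delta([408,-304,110]))
E
```

```text
tcp [ 450.6 -117.   109. ] w 75.0 t 16.7 f [ 1.6 -0.6 -0.4]
delta25 [-7.67  0.3  -0.11]
```

jog_arm(
  deltas=[
    {"dx": -7.7, "dy": 0.3, "dz": 0, "rx": 0, "ry": 0, "rz": 1, "jaw": 0.7},
    {"dx": -7.7, "dy": 0.3, "dz": 0, "rx": 0, "ry": 0, "rz": 2, "jaw": 0.7},
    {"dx": -7.7, "dy": 0.3, "dz": 0, "rx": 0, "ry": 0, "rz": 3, "jaw": 0.7},
    {"dx": -7.7, "dy": 0.3, "dz": 0, "rx": 0, "ry": 0, "rz": 4, "jaw": 0.7},
    {"dx": -7.7, "dy": 0.3, "dz": 0, "rx": 0, "ry": 0, "rz": 5, "jaw": 0.7},
    {"dx": -7.7, "dy": 0.3, "dz": 0, "rx": 0, "ry": 0, "rz": 6, "jaw": 0.7},
    {"dx": -7.7, "dy": 0.3, "dz": 0, "rx": 0, "ry": 0, "rz": 7, "jaw": 0.7},
    {"dx": -7.7, "dy": 0.3, "dz": 0, "rx": 0, "ry": 0, "rz": 8, "jaw": 0.7},
  ],
)

```text
clock: 17.47
eef_pos: [404.3, -304.6, 103.3]
orientation: [-3.056, -0.723, 0.003]
wrist_force: [0.2, 0.8, 0.4]
grip_width: 74.9
grasp_force: 0.0
```

jog_arm(
  deltas=[
    {"dx": 0, "dy": 0, "dz": 0, "rx": 0, "ry": 0, "rz": 1, "jaw": 0.7},
    {"dx": 0, "dy": 0, "dz": 0, "rx": 0, "ry": 0, "rz": 2, "jaw": 0.7},
    {"dx": 0, "dy": 0, "dz": 0, "rx": 0, "ry": 0, "rz": 3, "jaw": 0.7},
    {"dx": 0, "dy": 0, "dz": 0, "rx": 0, "ry": 0, "rz": 4, "jaw": 0.7},
    {"dx": 0, "dy": 0, "dz": 0, "rx": 0, "ry": 0, "rz": 5, "jaw": 0.7},
    {"dx": 0, "dy": 0, "dz": 0, "rx": 0, "ry": 0, "rz": 6, "jaw": 0.7},
    {"dx": 0, "dy": 0, "dz": 0, "rx": 0, "ry": 0, "rz": 6, "jaw": 0.7},
  ],
)

```text
clock: 18.05
eef_pos: [404.8, -303.8, 103.4]
orientation: [-3.131, 0.252, 0.004]
wrist_force: [-0.8, 0.2, 0.1]
grip_width: 75.0
grasp_force: 0.0
```

```bash
python3 - <<'E'
from h import *
st=r.get_state();print(st["joints"],st["orientation"])
look([("filter_center",21)],"w11")
im=cv2.imread("pics/w11.png");h=cv2.cvtColor(im,cv2.COLOR_BGR2HSV)
red=cv2.inRange(h,(0,180,120),(6,255,255))|cv2.inRange(h,(175,180,120),(180,255,255))
for c in cv2.findContours(red,0,2)[0]:
    if cv2.contourArea(c)>200: q=cv2.minAreaRect(c);print("red",q,ray("wrist",q[0][::-1],42,st))
for d in r.masks_of("wrist","filter_center")[:1]:
    m=d["mask"].astype(np.uint8);c=max(cv2.findContours(m,0,2)[0],key=cv2.contourArea);a=cv2.approxPolyDP(c,6,True)[:,0]
    print("poly",a.tolist())
im=r.get_image("side")
print([(d["confidence"],d["centre"],ray("side",d["centre"],29).round()) for d in r.spot_point("side","load_center")[:2]])
m=r.masks_of("side","long_nest")[0]["mask"].astype(np.uint8);c=max(cv2.findContours(m,0,2)[0],key=cv2.contourArea);a=cv2.approxPolyDP(c,6,True)[:,0]
for p in a: print("nest",p,ray("side",p[::-1],10).round())
E
```

```text
[ 0.17753564  0.47609766  0.47680228  2.01483837 -0.32084218  0.72522383
 -0.87910636] [-3.13143715  0.25176513  0.00381712]
tcp [ 404.8 -303.8  103.4] w 75.0 t 18.1 f [-0.8  0.2  0.1]
filter_center 0.59 [235.0, 332.0] [ 411.2 -310.2   21. ] -> delta25 [0.3  0.21 3.3 ]
red ((146.927001953125, 344.4049072265625), (21.818233489990234, 25.609817504882812), 86.18592071533203) [ 356.63464656 -164.84839991   42.        ]
red ((330.72369384765625, 245.42164611816406), (42.229122161865234, 38.460289001464844), 87.39744567871094) [ 408.96157502 -308.64414768   42.        ]
red ((429.0511474609375, 80.70317077636719), (107.06483459472656, 113.89363861083984), 6.911226749420166) [ 500.50653386 -382.75884723   42.        ]
poly [[347, 180], [301, 190], [309, 300], [358, 297], [357, 200]]
[(0.65, [207.5, 354.8], array([ 445., -111.,   29.]))]
nest [279 397] [371. 269.  10.]
nest [208 400] [458. 323.  10.]
nest [203 441] [427. 372.  10.]
nest [277 439] [340. 321.  10.]
```

jog_arm(
  deltas=[
    {"dx": 0.2, "dy": 0.15, "dz": 1, "rx": 0, "ry": 0, "rz": -0.3, "jaw": 0.7},
    {"dx": 0.2, "dy": 0.15, "dz": 2, "rx": 0, "ry": 0, "rz": -0.3, "jaw": 0.7},
    {"dx": 0.2, "dy": 0.15, "dz": 3, "rx": 0, "ry": 0, "rz": -0.3, "jaw": 0.7},
    {"dx": 0.2, "dy": 0.15, "dz": 4, "rx": 0, "ry": 0, "rz": -0.3, "jaw": 0.7},
    {"dx": 0.2, "dy": 0.15, "dz": 4.8, "rx": 0, "ry": 0, "rz": -0.3, "jaw": 0.6},
    {"dx": 0.2, "dy": 0.15, "dz": 4.8, "rx": 0, "ry": 0, "rz": -0.3, "jaw": 0.3},
    {"dx": 0.2, "dy": 0.15, "dz": 4.8, "rx": 0, "ry": 0, "rz": -0.3, "jaw": 0},
    {"dx": 0.2, "dy": 0.15, "dz": 4.8, "rx": 0, "ry": 0, "rz": -0.3, "jaw": -0.4},
  ],
)

```text
clock: 19.02
eef_pos: [410.4, -309.4, -14.3]
orientation: [3.135, -0.197, 0.002]
wrist_force: [0.6, -0.3, -0.2]
grip_width: 52.4
grasp_force: 0.0
```

jog_arm(
  deltas=[
    {"dx": 0, "dy": 0, "dz": 0, "rx": 0, "ry": 0, "rz": 0, "jaw": -0.4},
    {"dx": 0, "dy": 0, "dz": 0, "rx": 0, "ry": 0, "rz": 0, "jaw": -0.4},
    {"dx": 0, "dy": 0, "dz": 0, "rx": 0, "ry": 0, "rz": 0, "jaw": -0.4},
    {"dx": 0, "dy": 0, "dz": 0, "rx": 0, "ry": 0, "rz": 0, "jaw": -0.4},
    {"dx": 0, "dy": 0, "dz": 0, "rx": 0, "ry": 0, "rz": 0, "jaw": -0.4},
  ],
)

```text
clock: 19.43
eef_pos: [410.8, -309.0, -14.1]
orientation: [3.135, -0.196, 0.003]
wrist_force: [0.5, 0.7, 7.8]
grip_width: 35.8
grasp_force: 30.0
```

jog_arm(
  deltas=[
    {"dx": 0, "dy": 0, "dz": 0, "rx": 0, "ry": 0, "rz": 0, "jaw": -0.4},
    {"dx": 0, "dy": 0, "dz": -0.6, "rx": 0, "ry": 0, "rz": 0, "jaw": -0.4},
    {"dx": 0, "dy": 0, "dz": -2, "rx": 0, "ry": 0, "rz": 0, "jaw": -0.4},
    {"dx": 0, "dy": 0, "dz": -3.4, "rx": 0, "ry": 0, "rz": 0, "jaw": -0.4},
    {"dx": 0, "dy": 0, "dz": -4.6, "rx": 0, "ry": 0, "rz": 0, "jaw": -0.4},
    {"dx": 0, "dy": 0, "dz": -5, "rx": 0, "ry": 0, "rz": 0, "jaw": -0.4},
    {"dx": 0, "dy": 0, "dz": -5, "rx": 0, "ry": 0, "rz": 0, "jaw": -0.4},
  ],
)

```text
clock: 20.02
eef_pos: [411.5, -309.6, 112.0]
orientation: [3.134, -0.197, 0.007]
wrist_force: [0.2, 0.5, -2.8]
grip_width: 35.8
grasp_force: 30.0
```

```bash
python3 - <<'E'
from h import *
st=r.get_state();print(np.round(st["joints"],2),st["orientation"],st["grasp_force"])
look([("filter_center",21+125)],"w12")
im=r.get_image("side")
print([(d["confidence"],d["centre"],ray("side",d["centre"],0).round()) for d in r.spot_point("side","long_nest")[:2]])
im=r.get_image("scene")
print([(d["confidence"],d["centre"],ray("scene",d["centre"],0).round()) for d in r.spot_point("scene","long_nest")[:2]])
for d in r.masks_of("scene","long_nest")[:2]:
  m=d["mask"].astype(np.uint8);c=max(cv2.findContours(m,0,2)[0],key=cv2.contourArea);q=cv2.boxPoints(cv2.minAreaRect(c))
  for p in q: print("nest",p,ray("scene",p[::-1],10).round())
print(delta([399,318,110]))
E
```

```text
[ 0.18  0.47  0.48  1.99 -0.32  0.74 -0.85] [ 3.13356511 -0.19663797  0.00724728] 29.975513527169824
tcp [ 411.5 -309.6  112. ] w 35.8 t 20.0 f [ 0.2  0.5 -2.8]
[(0.78, [417.1, 243.1], array([402., 316.,   0.]))]
[(0.91, [177.3, 449.4], array([396., 324.,   0.]))]
nest [359. 211.] [406.  79.  10.]
nest [389. 211.] [433. 143.  10.]
nest [389. 238.] [498. 110.  10.]
nest [359. 238.] [472.  49.  10.]
nest [173.07056 229.31764] [ 289. -326.   10.]
nest [193.1882  224.84706] [ 295. -281.   10.]
nest [200.24704 256.61176] [ 381. -291.   10.]
nest [180.1294  261.08234] [ 375. -335.   10.]
delta25 [ -3.54 -24.8   -0.04]
```

The filter is gripped at 35.8 mm. I'll carry it round to the long nest at about (399,320), yaw 31°, by way of (520,−30).

jog_arm(
  deltas=[
    {"dx": 0.3, "dy": -0.9, "dz": 0, "rx": 0, "ry": 0, "rz": -0.6, "jaw": -0.4},
    {"dx": 0.8, "dy": -2.2, "dz": 0, "rx": 0, "ry": 0, "rz": -1.4, "jaw": -0.4},
    {"dx": 1.2, "dy": -3.8, "dz": 0, "rx": 0, "ry": 0, "rz": -2.4, "jaw": -0.4},
    {"dx": 1.6, "dy": -5.4, "dz": 0, "rx": 0, "ry": 0, "rz": -3.4, "jaw": -0.4},
    {"dx": 2, "dy": -7, "dz": 0, "rx": 0, "ry": 0, "rz": -4.4, "jaw": -0.4},
    {"dx": 2.4, "dy": -8.6, "dz": 0, "rx": 0, "ry": 0, "rz": -5.4, "jaw": -0.4},
    {"dx": 2.7, "dy": -10.2, "dz": 0, "rx": 0, "ry": 0, "rz": -6.2, "jaw": -0.4},
    {"dx": 2.9, "dy": -11.6, "dz": 0, "rx": 0, "ry": 0, "rz": -6.4, "jaw": -0.4},
  ],
)

```text
clock: 21.03
eef_pos: [518.7, -27.2, 109.1]
orientation: [-3.023, -0.853, 0.0]
wrist_force: [0.4, 0.6, -2.9]
grip_width: 35.6
grasp_force: 30.0
```

```bash
python3 - <<'E'
from h import *
st=r.get_state();print(st["eef_pos"],st["orientation"],np.round(st["joints"],2),delta([399,320,110]))
E
```

```text
[518.71094991 -27.24657389 109.11571658] [-3.02272875e+00 -8.53229968e-01  4.00028091e-04] [-0.25  0.46  0.27  1.97 -0.18  0.74 -0.89] delta25 [  3.18 -14.34  -0.02]
```

jog_arm(
  deltas=[
    {"dx": 0.2, "dy": -0.8, "dz": 0, "rx": 0, "ry": 0, "rz": 0, "jaw": -0.4},
    {"dx": 0.4, "dy": -2.2, "dz": 0, "rx": 0, "ry": 0, "rz": 0, "jaw": -0.4},
    {"dx": 0.8, "dy": -3.7, "dz": 0, "rx": 0, "ry": 0, "rz": 0, "jaw": -0.4},
    {"dx": 1.2, "dy": -5.2, "dz": 0, "rx": 0, "ry": 0, "rz": 0, "jaw": -0.4},
    {"dx": 1.6, "dy": -6.7, "dz": 0, "rx": 0, "ry": 0, "rz": 0, "jaw": -0.4},
    {"dx": 1.8, "dy": -8.2, "dz": 0, "rx": 0, "ry": 0, "rz": 0, "jaw": -0.4},
    {"dx": 2, "dy": -9.5, "dz": 0, "rx": 0, "ry": 0, "rz": 0, "jaw": -0.4},
    {"dx": 2, "dy": -9.8, "dz": 0, "rx": 0, "ry": 0, "rz": 0, "jaw": -0.4},
  ],
)

```text
clock: 21.7
eef_pos: [431.1, 211.2, 109.0]
orientation: [-3.02, -0.856, 0.002]
wrist_force: [-0.0, -0.2, -3.4]
grip_width: 35.7
grasp_force: 30.0
```

```bash
python3 - <<'E'
from h import *
st=r.get_state();print(st["orientation"],np.round(st["joints"],2),np.round(st["qd"],2))
look([("long_nest",0),("filter_center",146)],"w13")
for d in r.masks_of("wrist","long_nest")[:1]:
  m=d["mask"].astype(np.uint8);c=max(cv2.findContours(m,0,2)[0],key=cv2.contourArea);a=cv2.approxPolyDP(c,6,True)[:,0]
  P=[ray("wrist",p[::-1],10,st) for p in a]
  for p,q in zip(a,P): print(p,q.round(1))
im=cv2.imread("pics/w13.png");h=cv2.cvtColor(im,cv2.COLOR_BGR2HSV)
red=cv2.inRange(h,(0,180,100),(6,255,255))|cv2.inRange(h,(175,180,100),(180,255,255))
for c in cv2.findContours(red,0,2)[0]:
    if cv2.contourArea(c)>200: q=cv2.minAreaRect(c);p=ray("wrist",q[0][::-1],42+124,st);print("red",q,p,delta(p,st))
E
```

```text
[-3.02015964e+00 -8.55929593e-01  2.33340716e-03] [-0.74  0.4   0.23  2.07 -0.14  0.69 -1.43] [-0.12 -0.02  0.04  0.03  0.03 -0.01 -0.12]
tcp [431.1 211.2 109. ] w 35.7 t 21.7 f [-0.  -0.2 -3.4]
long_nest 0.8 [196.0, 186.0] [401.  319.8   0. ] -> delta25 [ 1.25 -4.32  4.37]
filter_center 0.72 [318.0, 327.0] [430.9 209.6 146. ] -> delta25 [-0.04  0.05 -1.48]
[132 130] [426.7 371.2  10. ]
[151 265] [340.5 317.3  10. ]
[225 266] [370.5 267.   10. ]
[217 131] [458.1 319.   10. ]
red ((325.0, 332.0), (48.0, 70.0), 90.0) [434.14617236 212.48095417 166.        ] delta25 [ 0.13  0.01 -2.28]
```

jog_arm(
  deltas=[
    {"dx": 0.2, "dy": -0.8, "dz": 0, "rx": 0, "ry": 0, "rz": 0, "jaw": -0.4},
    {"dx": 0.6, "dy": -2.2, "dz": 0, "rx": 0, "ry": 0, "rz": 0, "jaw": -0.4},
    {"dx": 0.9, "dy": -3.5, "dz": 0.6, "rx": 0, "ry": 0, "rz": 0, "jaw": -0.4},
    {"dx": 1.1, "dy": -4.3, "dz": 1.5, "rx": 0, "ry": 0, "rz": 0, "jaw": -0.4},
    {"dx": 1.1, "dy": -4.3, "dz": 2.6, "rx": 0, "ry": 0, "rz": 0, "jaw": -0.4},
    {"dx": 1.1, "dy": -4.3, "dz": 3.6, "rx": 0, "ry": 0, "rz": 0, "jaw": -0.4},
    {"dx": 1.1, "dy": -4.3, "dz": 3.6, "rx": 0, "ry": 0, "rz": 0, "jaw": -0.4},
    {"dx": 1.1, "dy": -4.3, "dz": 3.6, "rx": 0, "ry": 0, "rz": 0, "jaw": -0.4},
  ],
)

```text
clock: 22.57
eef_pos: [402.4, 308.8, 19.0]
orientation: [3.025, 0.839, -0.004]
wrist_force: [1.2, -0.5, -2.2]
grip_width: 36.0
grasp_force: 30.0
```

```bash
python3 - <<'E'
from h import *
st=r.get_state();print(st["eef_pos"],st["orientation"],delta([399,318.6,-12]))
look([("filter_center",56)])
E
```

```text
[402.38787487 308.81830425  19.03799787] [ 3.02484676  0.83935843 -0.00373259] delta25 [ 0.09 -0.41  1.24]
tcp [402.4 308.8  19. ] w 36.0 t 22.6 f [ 1.2 -0.5 -2.2]
filter_center 0.95 [318.0, 326.0] [402.1 308.   56. ] -> delta25 [-0.03  0.03 -1.48]
```

jog_arm(
  deltas=[
    {"dx": 0.1, "dy": -0.4, "dz": 0.1, "rx": 0, "ry": 0, "rz": 0, "jaw": -0.4},
    {"dx": 0.1, "dy": -0.4, "dz": 0.5, "rx": 0, "ry": 0, "rz": 0, "jaw": -0.4},
    {"dx": 0.1, "dy": -0.4, "dz": 0.9, "rx": 0, "ry": 0, "rz": 0, "jaw": -0.4},
    {"dx": 0.1, "dy": -0.4, "dz": 1.2, "rx": 0, "ry": 0, "rz": 0, "jaw": -0.4},
    {"dx": 0.1, "dy": -0.4, "dz": 1.2, "rx": 0, "ry": 0, "rz": 0, "jaw": -0.4},
    {"dx": 0.1, "dy": -0.4, "dz": 1.2, "rx": 0, "ry": 0, "rz": 0, "jaw": -0.4},
  ],
)

```text
clock: 23.17
eef_pos: [398.5, 320.8, -11.0]
orientation: [3.025, 0.844, -0.002]
wrist_force: [-0.5, 0.1, -2.9]
grip_width: 35.6
grasp_force: 30.0
```

```bash
python3 - <<'E'
from h import *
look([("filter_center",24),("long_nest",0)]);im=r.get_image("side")
for n,z in(("filter_center",24),("long_nest",0)): print(n,[(d["confidence"],ray("side",d["centre"],z).round()) for d in r.spot_point("side",n)[:2]])
E
```

```text
tcp [398.5 320.8 -11. ] w 35.6 t 23.2 f [-0.5  0.1 -2.9]
filter_center 0.76 [320.0, 325.0] [396.2 319.1  24. ] -> delta25 [-0.11  0.01 -1.4 ]
filter_center [(0.66, array([395., 317.,  24.]))]
long_nest [(0.76, array([398., 319.,   0.]))]
```

It sits within 2–3 mm. I'll release and lift.

jog_arm(
  deltas=[
    {"dx": 0, "dy": 0, "dz": 0.05, "rx": 0, "ry": 0, "rz": 0, "jaw": -0.4},
    {"dx": 0, "dy": 0, "dz": 0.05, "rx": 0, "ry": 0, "rz": 0, "jaw": 0.1},
    {"dx": 0, "dy": 0, "dz": 0.05, "rx": 0, "ry": 0, "rz": 0, "jaw": 0.3},
    {"dx": 0, "dy": 0, "dz": 0.05, "rx": 0, "ry": 0, "rz": 0, "jaw": 0.3},
    {"dx": 0, "dy": 0, "dz": -0.7, "rx": 0, "ry": 0, "rz": 0, "jaw": 0.3},
    {"dx": 0, "dy": 0, "dz": -2, "rx": 0, "ry": 0, "rz": 0, "jaw": 0.3},
    {"dx": 0, "dy": 0, "dz": -3.5, "rx": 0, "ry": 0, "rz": 0, "jaw": 0.3},
    {"dx": 0, "dy": 0, "dz": -4.4, "rx": 0, "ry": 0, "rz": 0, "jaw": 0.3},
  ],
)

```text
clock: 24.13
eef_pos: [399.9, 322.1, 102.8]
orientation: [-3.025, -0.844, -0.004]
wrist_force: [1.3, 0.8, 0.4]
grip_width: 57.2
grasp_force: 0.0
```

```bash
python3 - <<'E'
from h import *
look([("filter_center",24)]);print(delta([582,304,105]),np.round(r.get_state()["joints"],2))
E
```

```text
tcp [399.9 322.1 102.8] w 57.2 t 24.1 f [1.3 0.8 0.4]
filter_center 0.68 [253.0, 327.0] [395.9 317.8  24. ] -> delta25 [-0.24  0.06  3.15]
delta25 [ 5.78  4.41 -0.02] [-0.94  0.45  0.22  1.99 -0.15  0.71 -1.66]
```

jog_arm(
  deltas=[
    {"dx": 5.8, "dy": 4.4, "dz": 0, "rx": 0, "ry": 0, "rz": 0, "jaw": 0.9},
    {"dx": 5.8, "dy": 4.4, "dz": 0, "rx": 0, "ry": 0, "rz": 0, "jaw": 0.9},
    {"dx": 5.8, "dy": 4.4, "dz": 0, "rx": 0, "ry": 0, "rz": 0, "jaw": 0.9},
    {"dx": 5.8, "dy": 4.4, "dz": 0, "rx": 0, "ry": 0, "rz": 0, "jaw": 0.9},
    {"dx": 5.8, "dy": 4.4, "dz": 0, "rx": 0, "ry": 0, "rz": 0, "jaw": 0.9},
    {"dx": 5.8, "dy": 4.4, "dz": 0, "rx": 0, "ry": 0, "rz": 0, "jaw": 0.9},
    {"dx": 5.8, "dy": 4.4, "dz": 0, "rx": 0, "ry": 0, "rz": 0, "jaw": 0.9},
    {"dx": 5.8, "dy": 4.4, "dz": 0, "rx": 0, "ry": 0, "rz": 0, "jaw": 0.9},
  ],
)

```text
clock: 24.9
eef_pos: [577.9, 302.8, 98.7]
orientation: [-3.025, -0.846, 0.004]
wrist_force: [0.3, 0.3, -0.2]
grip_width: 83.6
grasp_force: 0.0
```

```bash
cat >> h.py <<'E'
def blue(z,pic):
    st=r.get_state();im=r.get_image("wrist");cv2.imwrite(f"pics/{pic}.png",im);h=cv2.cvtColor(im,cv2.COLOR_BGR2HSV)
    y=cv2.inRange(h,(108,150,50),(130,255,255))
    for c in cv2.findContours(y,0,2)[0]:
        if cv2.contourArea(c)>400: e=cv2.fitEllipse(c);p=ray("wrist",e[0][::-1],z,st);print("blue",np.round(e[0]),np.round(e[1]),p.round(1),delta(p,st))
E
python3 - <<'E'
from h import *
look([("blue_can_center",29)]);blue(58,"w14")
E
```

```text
tcp [577.9 302.8  98.7] w 83.6 t 24.9 f [ 0.3  0.3 -0.2]
blue_can_center 0.73 [240.0, 324.0] [582.5 306.6  29. ] -> delta25 [ 0.25 -0.03  2.79]
blue [324. 251.] [74. 74.] [582.9 307.1  58. ] delta25 [ 0.25 -0.02  1.65]
```

jog_arm(
  deltas=[
    {"dx": 0.2, "dy": -0.1, "dz": 0.4, "rx": 0, "ry": 0, "rz": 0, "jaw": 0.9},
    {"dx": 0.2, "dy": -0.1, "dz": 0.8, "rx": 0, "ry": 0, "rz": 0, "jaw": 0.9},
    {"dx": 0.2, "dy": -0.1, "dz": 0.8, "rx": 0, "ry": 0, "rz": 0, "jaw": 0.9},
    {"dx": 0.2, "dy": -0.1, "dz": 0.8, "rx": 0, "ry": 0, "rz": 0, "jaw": 0.9},
  ],
)

```text
clock: 25.38
eef_pos: [581.7, 306.9, 78.4]
orientation: [3.025, 0.845, -0.004]
wrist_force: [-0.2, 0.8, -0.3]
grip_width: 83.9
grasp_force: 0.0
```

```bash
python3 - <<'E'
from h import *
look([("blue_can_center",29)]);blue(58,"w15")
E
```

```text
tcp [581.7 306.9  78.4] w 83.9 t 25.4 f [-0.2  0.8 -0.3]
blue [325. 270.] [80. 80.] [583.2 307.3  58. ] delta25 [ 0.02 -0.    0.86]
```

Centred. I'll descend to TCP −8 and grip.

jog_arm(
  deltas=[
    {"dx": 0.05, "dy": 0, "dz": 0.8, "rx": 0, "ry": 0, "rz": 0, "jaw": 0.9},
    {"dx": 0.05, "dy": 0, "dz": 1.8, "rx": 0, "ry": 0, "rz": 0, "jaw": 0.9},
    {"dx": 0.05, "dy": 0, "dz": 2.8, "rx": 0, "ry": 0, "rz": 0, "jaw": 0.9},
    {"dx": 0.05, "dy": 0, "dz": 3.45, "rx": 0, "ry": 0, "rz": 0, "jaw": 0.7},
    {"dx": 0.05, "dy": 0, "dz": 3.45, "rx": 0, "ry": 0, "rz": 0, "jaw": 0.4},
    {"dx": 0.05, "dy": 0, "dz": 3.45, "rx": 0, "ry": 0, "rz": 0, "jaw": -0.2},
    {"dx": 0.05, "dy": 0, "dz": 3.45, "rx": 0, "ry": 0, "rz": 0, "jaw": -0.2},
    {"dx": 0.05, "dy": 0, "dz": 3.45, "rx": 0, "ry": 0, "rz": 0, "jaw": -0.2},
  ],
)

```text
clock: 26.2
eef_pos: [585.3, 308.3, -4.7]
orientation: [-3.025, -0.845, -0.004]
wrist_force: [0.2, 0.2, -0.4]
grip_width: 52.3
grasp_force: 0.0
```

jog_arm(
  deltas=[
    {"dx": 0, "dy": 0, "dz": 0, "rx": 0, "ry": 0, "rz": 0, "jaw": -0.2},
    {"dx": 0, "dy": 0, "dz": 0, "rx": 0, "ry": 0, "rz": 0, "jaw": -0.2},
    {"dx": 0, "dy": 0, "dz": 0, "rx": 0, "ry": 0, "rz": 0, "jaw": -0.2},
    {"dx": 0, "dy": 0, "dz": 0, "rx": 0, "ry": 0, "rz": 0, "jaw": -0.2},
  ],
)

```text
clock: 26.53
eef_pos: [585.1, 308.4, -4.8]
orientation: [-3.025, -0.845, -0.004]
wrist_force: [-1.2, -0.6, 6.4]
grip_width: 47.3
grasp_force: 30.0
```

jog_arm(
  deltas=[
    {"dx": 0, "dy": 0, "dz": -0.5, "rx": 0, "ry": 0, "rz": 0, "jaw": -0.2},
    {"dx": 0, "dy": 0, "dz": -1.5, "rx": 0, "ry": 0, "rz": 0, "jaw": -0.2},
    {"dx": 0, "dy": 0, "dz": -2.6, "rx": 0, "ry": 0, "rz": 0, "jaw": -0.2},
    {"dx": 0, "dy": 0, "dz": -3.4, "rx": 0, "ry": 0, "rz": 0, "jaw": -0.2},
    {"dx": 0, "dy": 0, "dz": -3.6, "rx": 0, "ry": 0, "rz": 0, "jaw": -0.2},
    {"dx": 0, "dy": 0, "dz": -3.6, "rx": 0, "ry": 0, "rz": 0, "jaw": -0.2},
  ],
)

```text
clock: 27.03
eef_pos: [585.0, 308.3, 85.6]
orientation: [-3.025, -0.844, -0.005]
wrist_force: [0.4, 0.8, -2.3]
grip_width: 47.6
grasp_force: 30.0
```

```bash
python3 - <<'E'
from h import *
print(r.get_state()["grasp_force"],delta([447,89,80]),delta([500,140,80]))
look([("blue_can_center",29+90),("blue_nest",0)]);blue(9,"w16")
E
```

```text
29.999824929982424 delta25 [-9.27  4.64  0.19] delta25 [-6.4  4.   0.2]
tcp [585.  308.3  85.6] w 47.6 t 27.0 f [ 0.4  0.8 -2.3]
blue [326. 349.] [124. 133.] [513.8 264.4   9. ] delta25 [-3.24  0.04  2.93]
blue [326. 322.] [ 69. 129.] [532.9 276.4   9. ] delta25 [-2.33  0.03  2.93]
```

```bash
python3 - <<'E'
from h import *
for f,s in(("w2",[637.7,111.9,128.6]),("w3",[641.8,113.1,111.6])):
  h=cv2.cvtColor(cv2.imread(f"pics/{f}.png"),cv2.COLOR_BGR2HSV);st=dict(eef_pos=s,orientation=[2.2214,2.2214,0])
  for c in cv2.findContours(cv2.inRange(h,(108,150,50),(130,255,255)),0,2)[0]:
    if cv2.contourArea(c)>400: e=cv2.fitEllipse(c);print(f,np.round(e[0]),np.round(e[1]),ray("wrist",e[0][::-1],9,st).round(1))
E
```

```text
w2 [102. 248.] [80. 92.] [451.1  98.6   9. ]
w3 [ 83. 256.] [84. 98.] [449.5  98.    9. ]
```

jog_arm(
  deltas=[
    {"dx": -0.8, "dy": 0.4, "dz": 0, "rx": 0, "ry": 0, "rz": 0, "jaw": -0.2},
    {"dx": -2, "dy": 1, "dz": 0, "rx": 0, "ry": 0, "rz": 0, "jaw": -0.2},
    {"dx": -3.3, "dy": 1.7, "dz": 0, "rx": 0, "ry": 0, "rz": 0, "jaw": -0.2},
    {"dx": -4.6, "dy": 2.4, "dz": 0, "rx": 0, "ry": 0, "rz": 0, "jaw": -0.2},
    {"dx": -5.9, "dy": 3, "dz": 0, "rx": 0, "ry": 0, "rz": 0, "jaw": -0.2},
    {"dx": -7.2, "dy": 3.6, "dz": 0, "rx": 0, "ry": 0, "rz": 0, "jaw": -0.2},
    {"dx": -8.4, "dy": 4.2, "dz": 0, "rx": 0, "ry": 0, "rz": 0, "jaw": -0.2},
    {"dx": -9.2, "dy": 4.6, "dz": 0, "rx": 0, "ry": 0, "rz": 0, "jaw": -0.2},
  ],
)

```text
clock: 27.9
eef_pos: [443.4, 86.9, 82.4]
orientation: [3.026, 0.842, -0.007]
wrist_force: [0.8, 0.8, -1.9]
grip_width: 47.4
grasp_force: 30.0
```

jog_arm(
  deltas=[
    {"dx": 0, "dy": 0, "dz": 0, "rx": 0, "ry": 0, "rz": 0, "jaw": -0.2},
    {"dx": 0, "dy": 0, "dz": 0.8, "rx": 0, "ry": 0, "rz": 0, "jaw": -0.2},
    {"dx": 0, "dy": 0, "dz": 1.6, "rx": 0, "ry": 0, "rz": 0, "jaw": -0.2},
    {"dx": 0, "dy": 0, "dz": 2.2, "rx": 0, "ry": 0, "rz": 0, "jaw": -0.2},
    {"dx": 0, "dy": 0, "dz": 2.2, "rx": 0, "ry": 0, "rz": 0, "jaw": -0.2},
    {"dx": 0, "dy": 0, "dz": 2.2, "rx": 0, "ry": 0, "rz": 0, "jaw": -0.2},
  ],
)

```text
clock: 28.4
eef_pos: [446.0, 90.2, 27.7]
orientation: [3.026, 0.845, -0.004]
wrist_force: [0.9, -0.7, -2.4]
grip_width: 46.9
grasp_force: 30.0
```

```bash
python3 - <<'E'
from h import *
look([("blue_can_center",29+35),("blue_nest",0)],"w17")
r.get_image("side")
for n,z in(("blue_can_center",29+35),("blue_nest",0)): print(n,[(d["confidence"],ray("side",d["centre"],z).round()) for d in r.spot_point("side",n)[:2]])
E
```

```text
tcp [446.   90.2  27.7] w 46.9 t 28.4 f [ 0.9 -0.7 -2.4]
blue_nest 0.97 [263.0, 317.0] [446.1  95.5   0. ] -> delta25 [ 0.12 -0.18  1.11]
blue_can_center []
blue_nest [(0.79, array([448.,  91.,   0.]))]
```

View pics/w17.png

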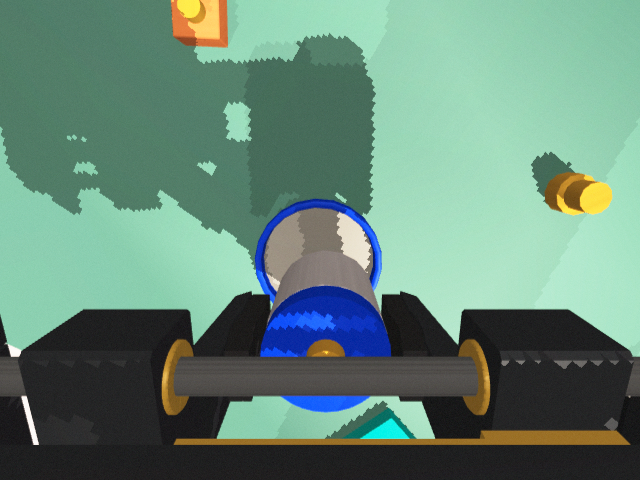

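The blue can hangs over the blue nest. The rim spans columns 255–381, with its far edge at row 200. I'll compute the shift from that.

```bash
python3 - <<'E'
from h import *
st=r.get_state();Rt=Ro.from_rotvec(st["orientation"]).as_matrix()
c=ray("wrist",(200,318),10)-36*Rt[:,0];print(c,delta([c[0],c[1],-2]),st["eef_pos"])
E
```

```text
[449.99313629  96.15584331   9.95167713] delta25 [ 0.21 -0.14  1.25] [447.35755342  90.49357751  29.18800212]
```

jog_arm(
  deltas=[
    {"dx": 0.2, "dy": -0.1, "dz": 0.1, "rx": 0, "ry": 0, "rz": 0, "jaw": -0.2},
    {"dx": 0.2, "dy": -0.1, "dz": 0.5, "rx": 0, "ry": 0, "rz": 0, "jaw": -0.2},
    {"dx": 0.2, "dy": -0.1, "dz": 0.9, "rx": 0, "ry": 0, "rz": 0, "jaw": -0.2},
    {"dx": 0.2, "dy": -0.1, "dz": 1.2, "rx": 0, "ry": 0, "rz": 0, "jaw": -0.2},
    {"dx": 0.2, "dy": -0.1, "dz": 1.2, "rx": 0, "ry": 0, "rz": 0, "jaw": -0.2},
    {"dx": 0.2, "dy": -0.1, "dz": 1.2, "rx": 0, "ry": 0, "rz": 0, "jaw": -0.2},
    {"dx": 0.2, "dy": -0.1, "dz": 1.2, "rx": 0, "ry": 0, "rz": 0, "jaw": -0.2},
  ],
)

```text
clock: 29.28
eef_pos: [449.2, 94.6, -2.1]
orientation: [3.026, 0.845, -0.002]
wrist_force: [0.5, -0.7, -1.6]
grip_width: 47.2
grasp_force: 30.0
```

jog_arm(
  deltas=[
    {"dx": 0, "dy": 0, "dz": 0, "rx": 0, "ry": 0, "rz": 0, "jaw": 0.2},
    {"dx": 0, "dy": 0, "dz": 0, "rx": 0, "ry": 0, "rz": 0, "jaw": 0.6},
    {"dx": 0, "dy": 0, "dz": 0, "rx": 0, "ry": 0, "rz": 0, "jaw": 0.6},
    {"dx": 0, "dy": 0, "dz": 0, "rx": 0, "ry": 0, "rz": 0, "jaw": 0.6},
    {"dx": 0, "dy": 0, "dz": -1, "rx": 0, "ry": 0, "rz": 0, "jaw": 0.6},
    {"dx": 0, "dy": 0, "dz": -2.5, "rx": 0, "ry": 0, "rz": 0, "jaw": 0.6},
    {"dx": 0, "dy": 0, "dz": -4, "rx": 0, "ry": 0, "rz": 0, "jaw": 0.6},
    {"dx": 0, "dy": 0, "dz": -5, "rx": 0, "ry": 0, "rz": 0, "jaw": 0.6},
  ],
)

```text
clock: 29.95
eef_pos: [450.6, 95.0, 126.4]
orientation: [-3.026, -0.844, -0.004]
wrist_force: [1.5, 0.6, -0.6]
grip_width: 70.3
grasp_force: 0.0
```

jog_arm(
  deltas=[
    {"dx": 0, "dy": 0, "dz": -1, "rx": 0, "ry": 0, "rz": 0, "jaw": 0.6},
    {"dx": 0, "dy": 0, "dz": -1, "rx": 0, "ry": 0, "rz": 0, "jaw": 0.6},
    {"dx": 0, "dy": 0, "dz": -1, "rx": 0, "ry": 0, "rz": 0, "jaw": 0.6},
  ],
)

```text
clock: 30.2
eef_pos: [450.7, 95.4, 149.7]
orientation: [-3.025, -0.845, -0.005]
wrist_force: [-0.2, 0.2, -0.8]
grip_width: 70.6
grasp_force: 0.0
```

```bash
python3 - <<'E'
from h import *
look([("blue_can_center",32),("blue_nest",0)],"w18")
for c in("side","scene"):
  cv2.imwrite(f"pics/{c}18.png",r.get_image(c))
  for n,z in [("blue_can_center",32),("blue_nest",0),("yellow_can_center",32),("yellow_nest",0),("load_center",29),("square_nest",0),("filter_center",24),("long_nest",0)]:
    for d in r.spot_point(c,n)[:2]: print(c,n,round(d["confidence"],2),np.round(d["centre"]).tolist(),ray(c,d["centre"],z).round()[:2])
E
```

```text
tcp [450.7  95.4 149.7] w 70.6 t 30.2 f [-0.2  0.2 -0.8]
blue_can_center 0.6 [243.0, 325.0] [444.4  91.   32. ] -> delta25 [-0.32  0.02  4.71]
side blue_can_center 0.73 [283.0, 296.0] [447.  96.]
side blue_nest 0.67 [295.0, 300.0] [443.  96.]
side yellow_can_center 0.63 [177.0, 270.0] [ 633. -104.]
side yellow_can_center 0.53 [418.0, 245.0] [389. 323.]
side load_center 0.56 [203.0, 355.0] [ 451. -123.]
side square_nest 0.83 [273.0, 382.0] [340. -15.]
side square_nest 0.83 [132.0, 387.0] [ 504. -391.]
side filter_center 0.76 [413.0, 244.0] [397. 317.]
side long_nest 0.6 [421.0, 245.0] [397. 319.]
scene blue_can_center 0.96 [221.0, 369.0] [452.  81.]
scene blue_can_center 0.3 [328.0, 318.0] [ 643. -123.]
scene blue_nest 0.78 [226.0, 375.0] [452.  99.]
scene blue_nest 0.26 [247.0, 285.0] [ 425. -110.]
scene yellow_can_center 0.74 [327.0, 317.0] [ 642. -125.]
scene yellow_nest 0.86 [332.0, 322.0] [ 643. -113.]
scene yellow_nest 0.72 [178.0, 452.0] [401. 328.]
scene load_center 0.92 [250.0, 282.0] [ 444. -124.]
scene load_center 0.59 [326.0, 318.0] [ 638. -121.]
scene square_nest 0.95 [323.0, 173.0] [ 506. -390.]
scene square_nest 0.9 [205.0, 306.0] [337. -23.]
scene filter_center 0.66 [171.0, 449.0] [393. 319.]
scene long_nest 0.87 [176.0, 451.0] [395. 330.]
```

All four parts read inside their nests. A part seated flat inside its rim can be at most 8–11 mm off centre, and the arm is clear and still. I'll hand in.

```bash
python3 -c "
from h import *
print(r.job_done())"
```

```text
the job is handed in; nothing more can be done
None
```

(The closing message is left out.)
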